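Change over a shaft-marking pallet

ROBOT

A 6-joint arm with a two-finger parallel gripper is mounted at the origin on the work surface. World frame = base frame: x ahead of the robot, y to its left, z up, the work surface at z = 0. Lengths are in mm, angles in degrees, forces in N, time in s.
With the tool pointing down it reaches from about 350 to 850 mm from the base axis. Payload 8.1 kg.
Tool frame: the origin (TCP) lies midway between the tips of the shut fingers; the grasp point (between the pads) lies grip_depth behind it (grip_depth is the distance from the TCP to the grasp point, in mm); z points along the fingers, y is the line along which they close (so a half turn about z gives the same grasp; the last joint's range is limited). The gripper opens to 85 mm and grips with 20 to 120 N. Pads are 22 mm wide; open, the fingers measure 114 mm over their backs; the gripper's body (76 mm by 85 mm) begins 54 mm behind the grasp point. The pads swing forward as they close: fully open they stand 13 mm farther back than shut.
Start: joints at [66.154, 7.471, 85.268, -0, 87.261, -4.893], TCP at [194.858, 567.482, 205.892] pointing down, gripper open.
Joint ranges: [-169.43, 169.43], [-51.17, 129.36], [1.28, 143.12], [-76.62, 256.62], [0, 156.53], [-152.29, 152.29]. Speed limits (degrees/s): [136.94, 136.94, 159.86, 180, 180, 180].

INTERFACE

Orientations are given as [roll, pitch, yaw] about the fixed x, y, z axes, in that order (R = Rz(yaw) Ry(pitch) Rx(roll)).
In Python, from bench import sense, snapshot, hand_in, grip_depth gives the robot as it stands. The module is installed in compiled form; this text tells all that it offers.
- The arm moves only by the tool apply_moves, never from a script. Its argument "series" is text: rows parted by semicolons, each of 5 numbers parted by spaces: the shift along the tool's x, y, z each as a share of 0.3 m, from -1 to 1, then the turn about the tool's z as a share of 2 rad, from -1 to 1, then the gripper's target within -1 to 1 (shut at 1, half-way at 0, fully open at -1). In form: tx ty tz twist gripper; .... A call has 1 to 5 rows; each row shifts and turns the commanded pose from where the row before left it, along the tool's axes as they then stand; what a row does not reach is not made up. A row lasts 1/12 s, in which the tool goes at most 41.7 mm and 7.16 degrees, less where a joint would pass 70% of its speed; a pose out of reach is approached as far as the arm can. A call with a number of a shift or a turn outside -1 to 1 is refused whole. A call with a gripper value outside its range is refused whole. The fingers move at their own pace and stop on an object; "squeeze" is the grip in N (left out, the last holds). Time passes only in rows, so rows that do not move let the fingers close. It gives the time, the measured TCP pose, the force, the opening and the grip force at its end, in the units of the state.
- sense(): the state, without advancing time (a new reading comes with each control period).
- snapshot(name): name is "scene" or "top" or "wrist"; returns a dict with "frame" (384x512x3 uint8, blue, green, red), "depth" (384x512 float32, mm along the optical axis (not along the pixel's ray), 0 where there is no reading), "intrinsics" (3x3 intrinsics, pixels), "dist" ([k1, k2, p1, p2, k3] as OpenCV has them; the pictures are not rectified), "extrinsics" (4x4, takes a point from camera to world coordinates); the wrist camera has in their place "tool_from_camera" (4x4, takes a point from camera to tool coordinates, whose origin is the TCP and whose axes are the flange's). Camera axes: x right, y down, z forward; pixel columns grow to the right and rows downward; lengths in mm; the calibration is good to about 2 mm. A picture is of the moment at which its call begins: read the wrist's pose just before it.
- hand_in(): hands the job in; it is judged then, once.
The state is a dict: "time": time; "joint_pos": joint angles; "qd": joint speeds; "joint_efforts": joint torques, N m; "tool_pos": TCP position; "tcp_rot": TCP orientation; "ft_force": force on the tool from outside, world axes, zero at the start; "wrist_torque": the same for the moment, N m; "finger_gap": finger opening in mm; "grip_force": force on a finger pad.
Only numpy, scipy, OpenCV 4.12 (cv2) and the standard library are available. Lean on these libraries where they do the work, as an engineer would, in place of code of your own. Each camera call takes 0.05 s, during which the arm holds its last target. There are 200 camera calls.

TASK

Change over the laser-marking pallet: drive its spring-return ejector slide to the end of its stroke so that the marked shafts drop into the catch tray, then let go so that the slide snaps home by itself. Next lay every blank shaft from the rack in a V-groove of its own and push each gently along its groove until it touches the stop pin of the slide, and last swing the cover down and press it until its catch clicks and it is fully shut. Leave the goggles, the caliper and the bottle where they are.

Things in the scene. Friction and masses are not known exactly. Their poses are not given: they have to be found in the camera images.
- pallet: Marking pallet fixed on the bench: base plate 210 x 385 x 12 mm and a steel block with three 90-degree V-grooves at x = -46, 0, +46 mm. Origin on the bench under the block; y runs along the grooves, z up. Grooves run from y = -53 mm (open end, above the catch tray) to +45 mm; the lands between them are at z = 55 mm, and a shaft lying in a groove has its axis at z = 60 mm.
- tray_floor (a point): Point fixed on the pallet: middle of the catch tray's floor, beyond the open end of the grooves (pallet x, y, z = 0, -125, 16 mm). Tray inside 164 mm along x, from y = -55 to -187 mm, wall tops z = 48 mm. Standing on the pallet too: latch post x = -105 to -87, y +-13, top z = 92 mm; hinge posts x = +85 to +103, top 78 mm; rest post of the slide y = +172 to +184, top 62 mm.
- seat0 (a point): Point fixed on the pallet: where the centre of a shaft lies when it is fully home in the groove at x = -46 mm (pallet x, y, z = -46, 0, 60 mm).
- seat1 (a point): Point fixed on the pallet: where the centre of a shaft lies when it is fully home in the groove at x = 0 mm (pallet x, y, z = 0, 0, 60 mm).
- seat2 (a point): Point fixed on the pallet: where the centre of a shaft lies when it is fully home in the groove at x = 46 mm (pallet x, y, z = 46, 0, 60 mm).
- ejector (a joint): Position of the ejector slide: 0 at rest (home), 0.095 m at the end of its stroke; it travels along the pallet's -y. A spring pulls it home: about 5 N at rest, 7.5 N at the end, quick when let go. A cross-head 130 x 25 mm, top z = 68 mm, carries three pins 10 mm thick in the axes of the grooves; their ends, at pallet y = +35 mm at rest, are the stops for the shafts and drive shafts out of the open end.
- grip_post (a point): On the slide's upright black grip post (round, 18 mm thick, pallet z = 68 to 110 mm), on its axis at z = 92 mm. It moves with the slide; at rest it is at pallet x = 0, y = 157.5 mm.
- cover (a joint): Angle of the hinged hold-down cover in rad: 0 fully shut, about 1.9 standing open, leaning back. The hinge is stiff, so the cover stays where it is left (about 1 to 3 N at the free edge move it). In the last 0.07 rad its nose must be pressed past a spring latch (about 7 N at the free edge), then it snaps shut.
- cover_edge (a point): On the middle of the outer face (upper face when shut) of the cover's front bar, 155 mm from the hinge and 10 mm from the cover's free edge. The cover is an aluminium frame 110 mm wide, 6 mm thick, with three windows 26 x 56 mm; the front bar is 16 mm deep and solid across the width. Shut, it clears the shafts by 3 mm. A lift tab 26 mm wide stands out 21 mm from the free edge at pallet y = +40 mm.
- cover_hinge (a point): Point fixed on the pallet: the middle of the cover's hinge axis (pallet x, y, z = 90, 0, 76 mm); the axis runs along the pallet's y. The cover reaches from it toward the pallet's -x when shut.
- rack: Loose black rack, 172 x 84 mm, that the blank shafts lie on. Origin under its centre. Shafts lie along its y axis at x = -52, 0, +52 mm, axis 28 mm up, in notches of two rails (y = -30 to -22 and +22 to +30 mm, top 29 mm) with 4 mm of end play between end walls (y = +-39 mm, top 26 mm); between the rails, for fingers, it is free down to z = 6 mm.
- blank0_mid (a point): Centre of a blank (unmarked) steel shaft, 20 mm thick, 70 mm long, about 0.17 kg; its y axis runs along the shaft. On the rack at the start; absent in some runs.
- blank1_mid (a point): Centre of a blank (unmarked) steel shaft, 20 mm thick, 70 mm long, about 0.17 kg; its y axis runs along the shaft. On the rack at the start; absent in some runs.
- blank2_mid (a point): Centre of a blank (unmarked) steel shaft, 20 mm thick, 70 mm long, about 0.17 kg; its y axis runs along the shaft. On the rack at the start; absent in some runs.
- marked0_mid (a point): Centre of a marked steel shaft of the same size, with a dark engraved band 7 mm wide round its middle; its y axis runs along the shaft. In a groove at the start; absent in some runs.
- marked1_mid (a point): Centre of a marked steel shaft of the same size, with a dark engraved band 7 mm wide round its middle; its y axis runs along the shaft. In a groove at the start; absent in some runs.
- marked2_mid (a point): Centre of a marked steel shaft of the same size, with a dark engraved band 7 mm wide round its middle; its y axis runs along the shaft. In a groove at the start; absent in some runs.
- goggles: Laser safety goggles, black with green lenses, 150 mm wide. Bystander.
- caliper: Digital caliper, 210 mm long, lying flat. Bystander.
- cleaner: Lens-cleaner bottle, 54 mm thick, 130 mm tall, standing. Bystander.
Mind the look-alikes: they are no part of the job. What is shaped like the part that bears blank2_mid but blue or green is not meant. What is shaped like the part that bears marked0_mid but orange is not meant.

How it is judged:
By the outcome, as a careful person would: the job done as asked, in the order asked, and still so for the second after the job is handed in, with the robot touching nothing.
Of blank0, blank1, blank2 only 2 to 3 are there at a start; the rules pass over those that are not, and their reading is None.
Of marked0, marked1, marked2 only 1 to 3 are there at a start; the rules pass over those that are not, and their reading is None.
At some moment in a run one of rack may be knocked a few centimetres aside while the robot is not near it.
Once in a run the grip may slacken for a moment while it holds something.
It also fails if it takes over 210 s, if anything falls off the work surface, if the arm or the gripper's body presses on something with over 40 N, if the wrist force passes 120 N, or if a joint passes its speed limit or range.

## Working session

There is one attempt and no reset: what is moved stays moved. The work goes in short steps, Python scripts to look and compute and a tool call to move; the robot and the scene stay as the last step left them, time stands still between calls to the robot, and variables do not carry over. Pictures are saved under pics/ and viewed, at most 18 in all, crops included, and the job is handed in when it is done.

Besides the shell and the picture viewer there is one more tool, called after "Request:" by a JSON object that holds its "api" and its "payload", one argument or row to a line. apply_moves: Moves the arm, as the interface text tells. Its arguments: {"type":"object","properties":{"series":{"type":"string"},"squeeze":{"type":"number"}},"required":["series"]}

```bash
mkdir -p pics; cat > h.py <<'E'
import numpy as np, cv2, pickle
from bench import sense, snapshot, grip_depth
from scipy.spatial.transform import Rotation as Ro
def T():
    s=sense(); M=np.eye(4); M[:3,:3]=Ro.from_euler('xyz',s['tcp_rot'],degrees=True).as_matrix(); M[:3,3]=s['tool_pos']; return M
def shot(name,f=None):
    M=T(); d=snapshot(name); d['E']=M@d['tool_from_camera'] if name=='wrist' else d['extrinsics']
    if f: cv2.imwrite('pics/'+f,d['frame'])
    pickle.dump(d,open('pics/%s.pkl'%name,'wb')); return d
def load(name): return pickle.load(open('pics/%s.pkl'%name,'rb'))
def cloud(d):
    h,w=d['depth'].shape; u,v=np.meshgrid(np.arange(w),np.arange(h))
    p=cv2.undistortPoints(np.stack([u,v],-1).reshape(-1,1,2).astype(float),np.array(d['intrinsics'],float),np.array(d['dist'],float)).reshape(h,w,2)
    P=np.dstack([p,np.ones((h,w))])*d['depth'][...,None]
    return P@d['E'][:3,:3].T+d['E'][:3,3]
E
python3 - <<'E'
from h import *
print(sense(),grip_depth)
for n in('scene','top','wrist'): d=shot(n,n+'0.png'); print(n,np.round(d['E'],3).tolist(),np.round(d['intrinsics'],1).tolist())
a=[cv2.imread('pics/%s0.png'%n) for n in('scene','top')]
E
```

```text
{'time': 0.0, 'joint_pos': array([ 6.61568679e+01,  7.51398895e+00,  8.53303209e+01,  3.78594700e-04,
        8.72614240e+01, -4.89155631e+00]), 'qd': array([ 0.08423285, -0.00722748, -0.02071485,  0.009136  , -0.02588855,
        0.01889639]), 'joint_efforts': array([ 1.65749134e-04, -5.69414914e+01, -5.00534570e+01, -1.26110031e-04,
        1.51725998e-02,  6.74561147e-05]), 'tool_pos': array([194.57903331, 566.93747772, 204.84615959]), 'tcp_rot': array([-1.79894683e+02, -9.39268073e-03,  1.61048397e+02]), 'ft_force': array([-0.44161228,  0.12392873,  0.09826613]), 'wrist_torque': array([ 0.01780955, -0.08297013, -0.01044849]), 'grip_force': 0.0, 'finger_gap': 85.44970514801098} 18.700000000000003
scene [[-0.743, 0.547, -0.387, 1066.795], [0.669, 0.612, -0.421, 560.333], [0.006, -0.572, -0.82, 1234.84], [0.0, 0.0, 0.0, 1.0]] [[460.3, 0.0, 260.6], [0.0, 460.3, 185.0], [0.0, 0.0, 1.0]]
top [[0.013, -0.987, 0.159, 371.063], [-1.0, -0.012, 0.004, -12.214], [-0.002, -0.159, -0.987, 1040.236], [0.0, 0.0, 0.0, 1.0]] [[369.2, 0.0, 257.5], [0.0, 369.2, 193.0], [0.0, 0.0, 1.0]]
wrist [[0.325, 0.904, 0.278, 123.142], [0.946, -0.31, -0.098, 590.817], [-0.002, 0.295, -0.955, 372.161], [0.0, 0.0, 0.0, 1.0]] [[271.7, 0.0, 255.4], [0.0, 271.7, 189.3], [0.0, 0.0, 1.0]]
```

View pics/scene0.png

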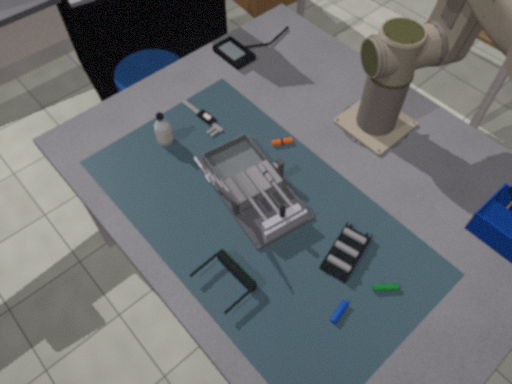

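View pics/top0.png

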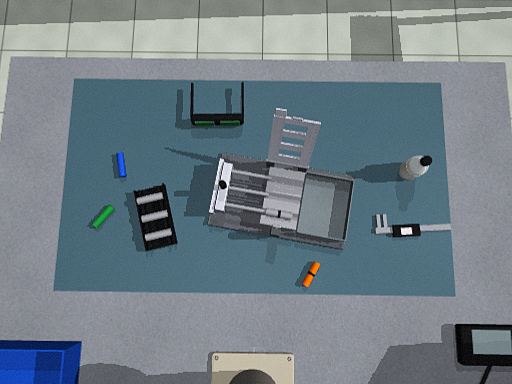

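The scene shows the pallet mid-mat with its cover standing open (top view ~(290,140)), slide cross-head at (222,185), tray at (325,207); the rack at (155,216) holds three blanks. Goggles are at (217,105), bottle at (415,167), caliper at (405,230), and the decoys are blue, green and orange.

```bash
python3 - <<'E'
from h import *
d=load('top'); C=cloud(d)
img=cv2.resize(d['frame'][95:265,100:365],None,fx=3,fy=3,interpolation=cv2.INTER_CUBIC); cv2.imwrite('pics/topcrop.png',img)
for n in('top','scene'):
    C=cloud(load(n)); X=C[...,0];Y=C[...,1];Z=C[...,2]
    print(n,'table z',np.median(Z[(abs(Z)<15)&(X>300)&(X<700)&(abs(Y)<400)]))
    for lo,hi in((8,16),(42,52),(52,58),(58,64),(64,71),(71,82),(86,96),(104,116)):
        m=(Z>lo)&(Z<hi)&(X>350)&(X<750)&(abs(Y)<230); P=C[m]; print(lo,hi,m.sum(),P.mean(0).round() if m.any() else '')
    m=(Z>15)&(Z<35)&(X>350)&(X<650)&(Y>200)&(Y<400); P=C[m][:,:2]
    print('rack',cv2.minAreaRect(P.astype(np.float32)))
E
```

```text
top table z 0.23555564836578924
8 16 4483 [509. -61.  12.]
42 52 1142 [577. -23.  47.]
52 58 1330 [521. -71.  54.]
58 64 629 [535.  42.  61.]
64 71 683 [526.  34.  67.]
71 82 153 [574. -67.  78.]
86 96 191 [537. -72.  91.]
104 116 129 [598. -41. 109.]
rack ((514.346923828125, 324.58160400390625), (289.371826171875, 153.3031463623047), 14.710097312927246)
scene table z 1.859868013546702
8 16 1703 [542.  -7.  13.]
42 52 751 [595.  16.  47.]
52 58 775 [525. -62.  55.]
58 64 572 [529.  -7.  61.]
64 71 601 [532.  40.  67.]
71 82 197 [535.  22.  74.]
86 96 86 [493. -47.  91.]
104 116 65 [585. -10. 109.]
rack ((513.696044921875, 327.1427001953125), (292.6634521484375, 155.49163818359375), 15.272924423217773)
```

View pics/topcrop.png

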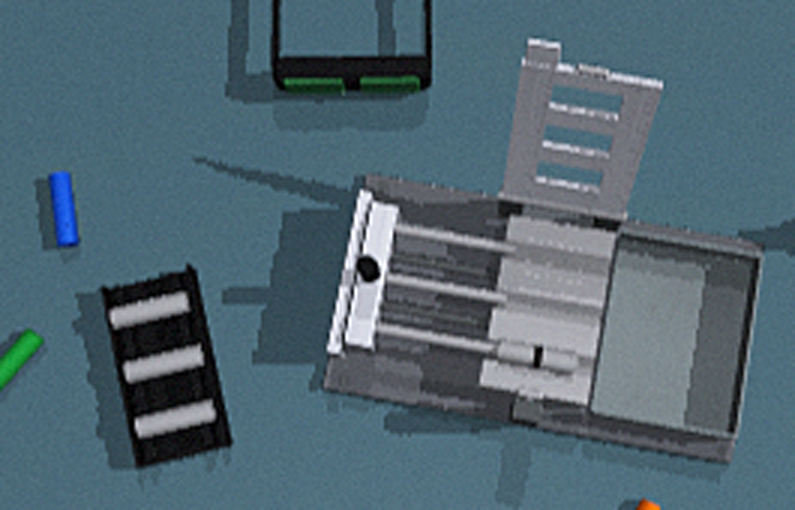

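```bash
cat > fit.py <<'E'
from h import *
from scipy.optimize import differential_evolution, minimize
def hm(x,y):
    h=np.full(x.shape,np.nan)
    def b(m,z): h[m]=z
    b((abs(x)<104)&(y<186)&(y>-198),12)
    b((abs(abs(x)-84)<12)&(y<-50)&(y>-200),np.nan)
    b((abs(x)<82)&(y>-187)&(y<-55),16)
    b((abs(x)<100)&(y<-187),np.nan)
    b((abs(x)<84)&(y>-195)&(y<-188),48)
    b((abs(abs(x)-84.5)<2)&(y>-190)&(y<-55),48)
    b((abs(x)<82)&(y>-53)&(y<45),np.nan)
    for c in(-46,0,46):
        m=(abs(x-c)<22)&(y>-53)&(y<45); 
        h[m]=np.minimum(55,46+abs(x[m]-c)) 
        b((abs(x-c)<5)&(y>35)&(y<145),65)
    b((abs(x)<65)&(abs(y-157.5)<12.5),68)
    b((abs(x)<70)&(y>172)&(y<184),62)
    b((np.hypot(x,y-157.5)<9),110)
    b((x>-105)&(x<-87)&(abs(y)<13),92)
    b((x>80),np.nan)
    return h
def cost(p,P):
    c,s=np.cos(p[2]),np.sin(p[2]); dx,dy=P[:,0]-p[0],P[:,1]-p[1]
    x,y=c*dx+s*dy,-s*dx+c*dy
    h=hm(x,y); e=np.minimum(abs(P[:,2]-h),12); e[np.isnan(e)]=6
    out=(x<-105)|(x>105)|(y<-198)|(y>188); e[out]=np.where(P[out,2]<6,0,12)
    return e.mean()
def fit(P,b=((480,620),(-100,20),(-.4,0))):
    r=differential_evolution(cost,b,args=(P,),seed=1,popsize=20,maxiter=80,tol=1e-8)
    return r.x,r.fun
E
python3 - <<'E'
from fit import *
for n in('top','scene'):
    C=cloud(load(n)).reshape(-1,3); m=(C[:,0]>350)&(C[:,0]<720)&(C[:,1]>-320)&(C[:,1]<210)&(C[:,2]<115)&(C[:,2]>-10)
    x,f=fit(C[m]); print(n,x[:2].round(1),np.degrees(x[2]).round(2),f)
# rack: shafts bright points z 30..45
for n in('top','scene'):
    d=load(n);C=cloud(d);g=d['frame'].min(2)
    m=((C[...,2]>29)&(C[...,2]<45)&(C[...,0]>400)&(C[...,0]<620)&(C[...,1]>200)&(C[...,1]<400)&(g>110)).astype(np.uint8)
    k,l,st,ce=cv2.connectedComponentsWithStats(m)
    for i in range(1,k):
        if st[i,4]>30: P=C[l==i]; r=cv2.minAreaRect(P[:,:2].astype(np.float32)); print(n,st[i,4],P.mean(0).round(1),np.round(r[0],1),np.round(r[1],1),round(r[2],1))
    m=(C[...,2]>12)&(C[...,2]<30)&(C[...,0]>400)&(C[...,0]<620)&(C[...,1]>230)&(C[...,1]<390)&(d['frame'].max(2)<70)
    print('rackrect',m.sum(),cv2.minAreaRect(C[m][:,:2].astype(np.float32)))
E
```

```text
top [519.1 -71.3] -9.45 1.6503721644476106
scene [516.9 -71.9] -9.78 2.6337719123960994
top 146 [515.6 289.5  35.6] [516.2 290.2] [16.4 67.8] 14.2
top 152 [466.2 273.3  35.6] [466.6 274.4] [15.9 69.7] 13.8
top 154 [416.4 260.6  35.6] [416.3 261.1] [16.2 69.6] 15.3
rackrect 449 ((471.16143798828125, 278.41717529296875), (158.84152221679688, 85.53721618652344), 14.261797904968262)
scene 112 [416.2 262.6  36.6] [415.8 262.3] [19.1 68.5] 12.7
scene 120 [466.5 276.   36.6] [465.3 275.4] [18.1 66.8] 14.1
scene 124 [515.9 291.6  36.5] [514.6 291. ] [18.2 67.5] 15.7
rackrect 235 ((472.3984069824219, 279.8193359375), (160.1904754638672, 83.00540924072266), 14.683438301086426)
```

Request:
{"api": "apply_moves", "payload": {
  "series": "0 0 0 0.06 -1; 0 0 0 0.06 -1; 0 0 0 0.06 -1; 0 0 0 0.06 -1; 0 0 0 0.06 -1"
}}

```text
time: 0.57
tool_pos: [194.8, 567.2, 205.4]
tcp_rot: [-180.0, 0.0, 126.3]
ft_force: [0.7, 0.6, -0.6]
finger_gap: 85.4
grip_force: 0.0
```

Request:
{"api": "apply_moves", "payload": {
  "series": "0 0 0 0.06 -1; 0 0 0 0.06 -1; 0 0 0 0.06 -1; 0 0 0 0.06 -1; 0 0 0 0.06 -1"
}}

```text
time: 0.98
tool_pos: [194.8, 567.2, 205.4]
tcp_rot: [-180.0, 0.0, 92.0]
ft_force: [-0.2, 0.3, 0.1]
finger_gap: 85.1
grip_force: 0.0
```

Request:
{"api": "apply_moves", "payload": {
  "series": "0 0 0 0.06 -1; 0 0 0 0.042 -1; -0.09 0.09 0 0 -1; -0.09 0.09 0 0 -1; -0.09 0.09 0 0 -1"
}}

```text
time: 1.4
tool_pos: [261.5, 473.2, 205.2]
tcp_rot: [-180.0, 0.1, 80.7]
ft_force: [0.8, 0.9, -0.4]
finger_gap: 85.5
grip_force: 0.0
```

Request:
{"api": "apply_moves", "payload": {
  "series": "-0.09 0.09 0 0 -1; -0.09 0.09 0 0 -1; -0.09 0.09 0 0 -1; -0.09 0.09 0 0 -1; -0.09 0.09 0 0 -1"
}}

```text
time: 1.82
tool_pos: [373.2, 317.4, 205.7]
tcp_rot: [-180.0, 0.0, 80.6]
ft_force: [0.5, 0.4, -0.3]
finger_gap: 85.3
grip_force: 0.0
```

Request:
{"api": "apply_moves", "payload": {
  "series": "-0.09 0.09 0 0 -1; -0.09 0.09 0 0 -1; -0.09 0.09 0 0 -1; -0.09 0.09 0 0 -1; 0 0 0 0 -1"
}}

```text
time: 2.23
tool_pos: [464.5, 189.5, 205.7]
tcp_rot: [179.9, 0.1, 80.3]
ft_force: [-0.4, 0.0, 0.5]
finger_gap: 85.1
grip_force: 0.0
```

```bash
cat >> h.py <<'E'
A0=np.radians(-9.5)
def go(x,y,z,yaw=None):
    s=sense(); p=s['tool_pos']; ps=np.radians(s['tcp_rot'][2]); d=np.array([x,y,z])-p
    yw=np.degrees(ps) if yaw is None else yaw; a=np.radians(yw)
    t=np.array([np.cos(a)*d[0]+np.sin(a)*d[1], np.sin(a)*d[0]-np.cos(a)*d[1], -d[2]])
    print('at',p.round(1),round(np.degrees(ps),2),'tool share',(t/300).round(4),'twist first',round(-((yw-np.degrees(ps)+180)%360-180)*np.pi/360,4),'rows',round(np.linalg.norm(t)/41,1))
PAL=[518.0,-71.6,-9.55]
def w(x,y,z):
    a=np.radians(PAL[2]); return np.array([PAL[0]+np.cos(a)*x-np.sin(a)*y,PAL[1]+np.sin(a)*x+np.cos(a)*y,z])
E
python3 - <<'E'
from fit import *
d=shot('wrist','w1.png')
C=cloud(d).reshape(-1,3); m=(d['depth'].ravel()>0)&(C[:,0]>350)&(C[:,0]<720)&(C[:,1]>-320)&(C[:,1]<210)&(C[:,2]<115)&(C[:,2]>-10)
x,f=fit(C[m]); print(m.sum(),x[:2].round(1),np.degrees(x[2]).round(2),f)
go(*w(0,157.5,205),80.45)
E
```

```text
41225 [518.2 -74.7] -9.58 1.6029077107264225
at [463.  192.  205.6] 80.3 tool share [-0.3111  0.3266  0.0018] twist first -0.0013 rows 3.3
```

View pics/w1.png

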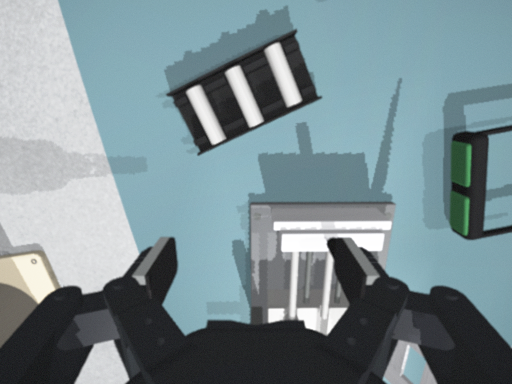

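Request:
{"api": "apply_moves", "payload": {
  "series": "-0.078 0.081 0 0 -1; -0.078 0.081 0 0 -1; -0.078 0.081 0 0 -1; -0.077 0.081 0 0 -1; 0 0 0 0 -1"
}}

```text
time: 2.7
tool_pos: [544.2, 83.7, 205.4]
tcp_rot: [180.0, 0.1, 80.5]
ft_force: [1.6, 0.4, -1.0]
finger_gap: 85.6
grip_force: 0.0
```

Request:
{"api": "apply_moves", "payload": {
  "series": "0 0 0.1 0 -1; 0 0 0.1 0 -1; 0 0 0.1 0 -1; 0 0 0.1 0 -1; 0 0 0 0 -1"
}}

```text
time: 3.12
tool_pos: [536.6, 88.0, 78.7]
tcp_rot: [-179.4, 0.1, 80.7]
ft_force: [-1.4, 0.4, -0.9]
finger_gap: 85.3
grip_force: 0.0
```

```bash
sed -i 's/^PAL=.*/PAL=[518.2,-72.5,-9.55]/' h.py; python3 -c "
from h import *
d=shot('wrist','w2.png')
go(*w(0,157.5,76),80.45)"
```

```text
at [538.4  88.   82.1] 80.66 tool share [-0.0138  0.0225  0.0204] twist first 0.0019 rows 0.2
```

View pics/w2.png

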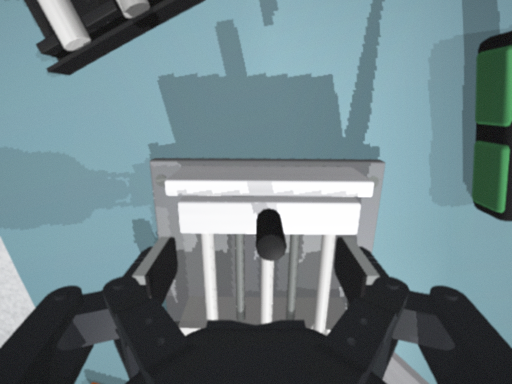

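The post's top (270,220) sits between the open fingers. I'll centre on it and grip.

Request:
{"api": "apply_moves", "payload": {
  "series": "-0.012 0.02 0.018 0 -1; 0 0 0 0 -1; 0 0 0 0 1; 0 0 0 0 1; 0 0 0 0 1",
  "squeeze": 60
}}

```text
time: 3.58
tool_pos: [548.6, 82.6, 82.0]
tcp_rot: [179.9, -0.0, 80.6]
ft_force: [-0.1, 0.3, -0.1]
finger_gap: 51.5
grip_force: 0.0
```

Request:
{"api": "apply_moves", "payload": {
  "series": "0 0 0 0 1; 0 0 0 0 1; 0 0 0 0 1; 0 0 0 0 1; 0 0 0 0 1"
}}

```text
time: 4.0
tool_pos: [545.2, 83.0, 81.0]
tcp_rot: [-179.7, 0.0, 80.6]
ft_force: [-15.6, 1.3, 14.7]
finger_gap: 13.0
grip_force: 58.6
```

Request:
{"api": "apply_moves", "payload": {
  "series": "0 0 0 0 1; 0 0 0 0 1; 0 0 0 0 1"
}}

```text
time: 4.25
tool_pos: [545.2, 83.0, 81.0]
tcp_rot: [-179.7, 0.0, 80.6]
ft_force: [-15.1, 0.9, 13.8]
finger_gap: 13.4
grip_force: 58.6
```

```bash
python3 -c "
from h import *
d=shot('scene'); a=d['frame'][130:250,180:330]; b=shot('wrist')['frame'][150:384,100:412]
a=cv2.resize(a,(400,320),interpolation=cv2.INTER_CUBIC); b=cv2.resize(b,(400,320))
cv2.imwrite('pics/g1.png',np.hstack([a,b])); s=sense(); print(s['tool_pos'],s['ft_force'],s['finger_gap'],s['grip_force'])"
```

```text
[545.14821619  82.97591656  81.02018166] [-14.9236523    1.00832101  14.72043815] 12.938340156853503 58.561474084854126
```

View pics/g1.png

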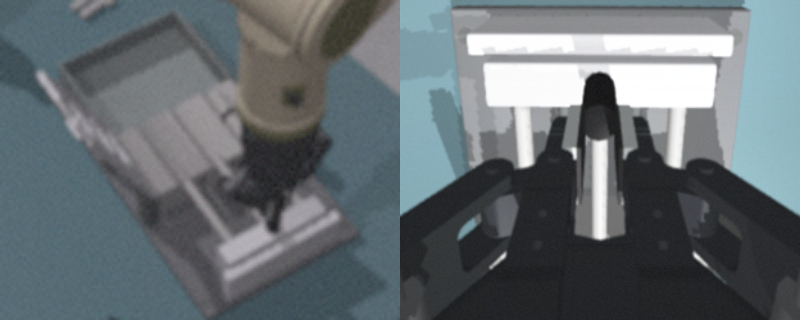

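```bash
python3 -c "
from h import *
d=load('top');C=cloud(d);m=(abs(C[...,2]-110)<5)&(C[...,0]>500)&(C[...,0]<580)&(C[...,1]>40)&(C[...,1]<120);print('top',m.sum(),np.median(C[m],0))
m=(abs(C[...,2]-68)<2)&(C[...,0]>460)&(C[...,0]<620)&(C[...,1]>60)&(C[...,1]<140);print(cv2.minAreaRect(C[m][:,:2].astype(np.float32)))
d=load('wrist');C=cloud(d);m=(abs(C[...,2]-110)<6)&(C[...,0]>500)&(C[...,0]<580)&(C[...,1]>40)&(C[...,1]<140)&(d['frame'].max(2)<60);print('wrist',m.sum(),np.median(C[m],0),np.percentile(C[m],[5,95],0))
m=(abs(C[...,2]-68)<2)&(C[...,0]>460)&(C[...,0]<620)&(C[...,1]>60)&(C[...,1]<140);print(cv2.minAreaRect(C[m][:,:2].astype(np.float32)))
go(*w(0,157.5,80),80.45)
"
```

```text
top 36 [544.43540521  82.96624089 108.58089485]
((543.5137329101562, 75.03889465332031), (41.97694778442383, 129.44761657714844), 80.97725677490234)
wrist 591 [545.51319477  87.42888891 109.13034023] [[538.5951283   80.04022542 105.54307967]
 [553.07133231  92.5179723  114.41145665]]
((544.8126831054688, 84.21533966064453), (25.153640747070312, 129.73721313476562), 80.28018188476562)
at [545.1  83.   81. ] 80.63 tool share [-0.001  -0.0026  0.0034] twist first 0.0015 rows 0.0
```

Request:
{"api": "apply_moves", "payload": {
  "series": "-0.02 0 0 0 1; -0.02 0 0 0 1; -0.02 0 0 0 1; -0.02 0 0 0 1; 0 0 0 0 1"
}}

```text
time: 4.77
tool_pos: [541.3, 60.2, 81.0]
tcp_rot: [-179.7, -0.1, 80.6]
ft_force: [-14.0, 8.0, 13.6]
finger_gap: 13.3
grip_force: 58.8
```

```bash
python3 -c "
from h import *
d=shot('wrist');s=sense();print(s['tool_pos'],s['ft_force'],s['finger_gap'],s['grip_force']);C=cloud(d);
m=(abs(C[...,2]-68)<2)&(C[...,0]>460)&(C[...,0]<620)&(C[...,1]>30)&(C[...,1]<140);print(cv2.minAreaRect(C[m][:,:2].astype(np.float32)))
"
```

```text
[541.33886296  60.41027939  81.02393052] [-13.91846209   7.67023693  13.51057167] 12.9263276741217 58.75870406627655
((541.0906372070312, 61.525814056396484), (25.21454429626465, 129.5066375732422), 80.32447052001953)
```

Request:
{"api": "apply_moves", "payload": {
  "series": "-0.04 0 0 0 1; -0.04 0 0 0 1; -0.04 0 0 0 1; -0.04 0 0 0 1; -0.04 0 0 0 1"
}}

```text
time: 5.23
tool_pos: [531.5, 2.4, 81.0]
tcp_rot: [-179.7, -0.2, 80.7]
ft_force: [-14.5, 11.4, 15.4]
finger_gap: 13.1
grip_force: 59.3
```

Request:
{"api": "apply_moves", "payload": {
  "series": "-0.015 0 0 0 1; -0.015 0 0 0 1; -0.015 0 0 0 1; -0.005 0 0 0 1; 0 0 0 0 1"
}}

```text
time: 5.65
tool_pos: [529.3, -10.9, 81.0]
tcp_rot: [-179.7, -0.4, 80.7]
ft_force: [-13.0, 19.2, 14.6]
finger_gap: 13.1
grip_force: 59.3
```

```bash
python3 -c "
from h import *
d=shot('wrist');s=sense();print(s['tool_pos'],s['ft_force'],s['finger_gap'],s['grip_force']);C=cloud(d);
m=(abs(C[...,2]-68)<2)&(C[...,0]>460)&(C[...,0]<620)&(C[...,1]>-60)&(C[...,1]<40);print(cv2.minAreaRect(C[m][:,:2].astype(np.float32)))
a=shot('top')['frame'][130:250,190:370]; cv2.imwrite('pics/t2.png',cv2.resize(a,None,fx=4,fy=4,interpolation=cv2.INTER_CUBIC))
"
```

```text
[529.3392756  -10.95793523  81.03767925] [-13.35204731  19.32250046  15.97575216] 13.21056194531347 59.278884530067444
((541.7888793945312, -13.409500122070312), (37.36531066894531, 156.84471130371094), 74.39913177490234)
```

View pics/t2.png

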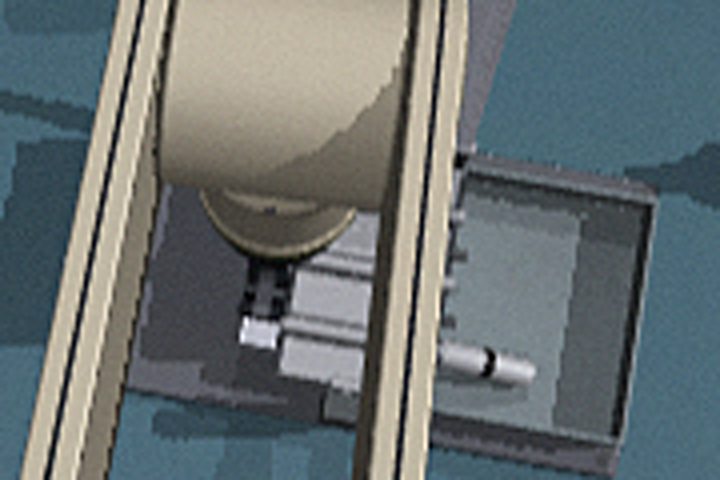

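The slide is at its end stop (95 mm travel, force jump) and the marked shaft (490,362) is out over the tray. I'll let go.

Request:
{"api": "apply_moves", "payload": {
  "series": "0 0 0 0 1; 0 0 0 0 1; 0 0 0 0 -1; 0 0 0 0 -1; 0 0 0 0 -1"
}}

```text
time: 6.17
tool_pos: [531.6, -15.3, 80.6]
tcp_rot: [180.0, 0.0, 80.6]
ft_force: [-0.4, -0.1, 0.3]
finger_gap: 48.9
grip_force: 0.0
```

Request:
{"api": "apply_moves", "payload": {
  "series": "0 0 0 0 -1; 0 0 0 0 -1; 0 0 0 0 -1; 0 0 0 0 -1; 0 0 -0.03 0 -1"
}}

```text
time: 6.58
tool_pos: [530.0, -15.1, 87.8]
tcp_rot: [-179.8, 0.0, 80.6]
ft_force: [-0.6, 0.4, 0.4]
finger_gap: 85.6
grip_force: 0.0
```

Request:
{"api": "apply_moves", "payload": {
  "series": "0 0 -0.1 0 -1; 0 0 -0.12 0 -1; 0 0 -0.12 0 -1; 0 0 -0.12 0 -1; 0 0 0 0 -1"
}}

```text
time: 7.0
tool_pos: [535.4, -15.7, 237.5]
tcp_rot: [179.2, -0.0, 80.6]
ft_force: [1.0, -0.6, 1.7]
finger_gap: 85.4
grip_force: 0.0
```

```bash
python3 -c "
from h import *
d=shot('wrist');C=cloud(d)
m=(abs(C[...,2]-68)<2)&(C[...,0]>460)&(C[...,0]<620)&(C[...,1]>60)&(C[...,1]<130);print(m.sum(),m.sum()>5 and cv2.minAreaRect(C[m][:,:2].astype(np.float32)))
# blanks on rack from all
for n in('top','wrist'):
    d=shot(n);C=cloud(d);g=d['frame'].min(2)
    m=((C[...,2]>29)&(C[...,2]<45)&(C[...,0]>350)&(C[...,0]<620)&(C[...,1]>180)&(C[...,1]<420)&(g>110)).astype(np.uint8)
    k,l,st,ce=cv2.connectedComponentsWithStats(m)
    for i in range(1,k):
        if st[i,4]>30: P=C[l==i]; r=cv2.minAreaRect(P[:,:2].astype(np.float32)); print(n,st[i,4],P.mean(0).round(1),np.round(r[0],1),np.round(r[1],1),round(r[2],1))
go(*w(0,157.5,205),104.3)
"
```

```text
1956 ((545.1023559570312, 83.6089859008789), (24.173606872558594, 130.1195526123047), 80.01254272460938)
top 143 [515.6 289.6  35.6] [516.2 290.6] [16.3 69.3] 14.1
top 128 [467.1 270.2  35.7] [466.7 273.8] [16.2 67.8] 14.9
top 150 [416.4 260.4  35.3] [416.6 260.8] [15.7 69.7] 14.7
at [531.8 -15.3 228.4] 80.6 tool share [0.3065 0.1213 0.0779] twist first -0.2068 rows 2.5
```

Request:
{"api": "apply_moves", "payload": {
  "series": "0 0 0 -0.052 0.15; 0 0 0 -0.052 0.15; 0 0 0 -0.052 0.15; 0 0 0 -0.05 0.15; 0 0 0 0 0.15"
}}

```text
time: 7.57
tool_pos: [530.3, -15.1, 225.4]
tcp_rot: [-179.8, -0.1, 104.5]
ft_force: [-0.2, -0.0, 0.6]
finger_gap: 36.2
grip_force: 0.0
```

Request:
{"api": "apply_moves", "payload": {
  "series": "0.12 0.004 0.02 0 0.15; 0.12 0.004 0.02 0 0.15; 0.12 0.004 0.02 0 0.15; 0.12 0.004 0.02 0 0.15; 0.12 0.004 0.02 0 0.15"
}}

```text
time: 7.98
tool_pos: [491.6, 162.0, 195.9]
tcp_rot: [-179.9, -0.0, 104.0]
ft_force: [0.9, 0.3, -0.1]
finger_gap: 36.2
grip_force: 0.0
```

Request:
{"api": "apply_moves", "payload": {
  "series": "0.12 0.004 0.02 0 0.15; 0.12 0.004 0.02 0 0.15; 0.12 0.004 0.02 0 0.15; 0 0 0 0 0.15; 0 0 0 0 0.15"
}}

```text
time: 8.4
tool_pos: [468.2, 267.6, 177.5]
tcp_rot: [-179.8, 0.0, 104.2]
ft_force: [-0.5, -0.3, 0.4]
finger_gap: 36.0
grip_force: 0.0
```

```bash
sed -i 's/^PAL=.*/PAL=[518.8,-71.6,-9.65]/' h.py; cat > rk.py <<'E'
from h import *
def shafts(n,x0=350,x1=620,y0=180,y1=420,zc=28):
    d=shot(n);C=cloud(d);g=d['frame'].min(2)
    m=((C[...,2]>zc+1)&(C[...,2]<zc+17)&(C[...,0]>x0)&(C[...,0]<x1)&(C[...,1]>y0)&(C[...,1]<y1)&(g>100)).astype(np.uint8)
    k,l,st,ce=cv2.connectedComponentsWithStats(m)
    for i in range(1,k):
        if st[i,4]>30: P=C[l==i]; r=cv2.minAreaRect(P[:,:2].astype(np.float32)); print(n,st[i,4],P.mean(0).round(1),np.round(r[0],1),np.round(r[1],1),round(r[2],1),'ztop',np.percentile(P[:,2],90).round(1))
    return d,C
E
python3 -c "
from rk import *
d,C=shafts('wrist'); cv2.imwrite('pics/w3.png',d['frame'])
print(np.median(C[...,2][(abs(C[...,2])<5)]))
d,C=shafts('top',400,700,-240,-60,16)
go(466,274,180,104.3)"
```

```text
wrist 964 [513.9 292.2  35.2] [514.9 290.9] [19.3 70.1] 14.9 ztop 37.4
wrist 952 [416.  263.2  35.1] [415.7 261.4] [19.3 70.8] 14.9 ztop 37.3
wrist 954 [465.3 276.2  35.2] [466.1 274.9] [19.4 69.9] 13.8 ztop 37.4
-0.2624715961246693
at [469.6 265.7 178.6] 104.12 tool share [ 0.0296 -0.005  -0.0047] twist first -0.0015 rows 0.2
```

View pics/w3.png

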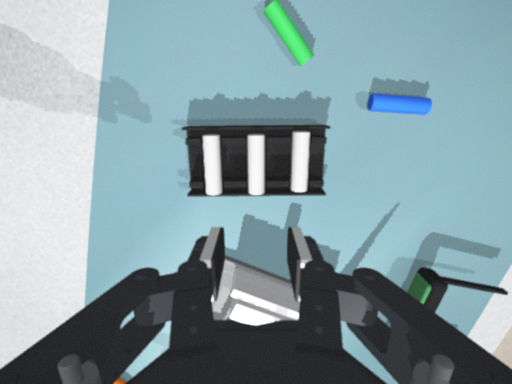

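Three white blanks lie on the rack at pixels (212,165), (256,165) and (300,162); the nearest, at world (416,261), goes first.

Request:
{"api": "apply_moves", "payload": {
  "series": "0.015 -0.09 0.06 0 0.15; 0.015 -0.088 0.06 0 0.15; 0 0 0.07 0 0.15; 0 0 0.07 0 0.15; 0 0 0 0 0.15"
}}

```text
time: 8.92
tool_pos: [413.6, 259.2, 97.2]
tcp_rot: [-179.6, 0.1, 104.0]
ft_force: [-0.5, 0.1, -1.6]
finger_gap: 36.1
grip_force: 0.0
```

Request:
{"api": "apply_moves", "payload": {
  "series": "0 0 0 0 0.15; 0 0 0 0 0.15"
}}

```text
time: 9.08
tool_pos: [417.2, 261.5, 102.8]
tcp_rot: [179.9, -0.0, 104.1]
ft_force: [-0.4, -0.3, -0.6]
finger_gap: 36.2
grip_force: 0.0
```

```bash
python3 -c "
from rk import *
d,C=shafts('wrist')
go(415.7,261.4,24.5,104.4)"
```

```text
wrist 1604 [512.4 292.1  35. ] [514.6 290.6] [19.7 71. ] 14.8 ztop 37.3
wrist 1530 [415.  263.6  35.2] [415.2 261.5] [18.9 70.3] 14.6 ztop 37.3
wrist 1539 [464.  276.5  35.1] [465.3 274.6] [19.5 70.3] 14.3 ztop 37.3
at [417.6 261.9 103.3] 104.12 tool share [-1.000e-04 -6.600e-03  2.626e-01] twist first -0.0025 rows 1.9
```

Request:
{"api": "apply_moves", "payload": {
  "series": "0 -0.007 0.06 -0.003 0.15; 0 0 0.08 0 0.15; 0 0 0.08 0 0.15; 0 0 0.03 0 0.15; 0 0 0.012 0 0.15"
}}

```text
time: 9.55
tool_pos: [413.6, 261.0, 22.1]
tcp_rot: [-179.9, 0.0, 104.5]
ft_force: [0.3, 0.2, 0.8]
finger_gap: 36.2
grip_force: 0.0
```

Request:
{"api": "apply_moves", "payload": {
  "series": "0 0 0 0 0.15; 0 0 0 0 0.15; 0 0 0 0 0.15; 0 0 0 0 0.15"
}}

```text
time: 9.88
tool_pos: [415.2, 262.1, 24.5]
tcp_rot: [179.9, -0.0, 104.6]
ft_force: [0.1, -0.1, 0.8]
finger_gap: 36.6
grip_force: 0.0
```

Request:
{"api": "apply_moves", "payload": {
  "series": "0 0 0 0 1; 0 0 0 0 1; 0 0 0 0 1; 0 0 0 0 1; 0 0 0 0 1",
  "squeeze": 50
}}

```text
time: 10.3
tool_pos: [414.0, 261.4, 22.9]
tcp_rot: [-180.0, 0.0, 104.6]
ft_force: [-0.4, 0.6, -0.5]
finger_gap: -0.2
grip_force: 0.0
```

Request:
{"api": "apply_moves", "payload": {
  "series": "0 0 0 0 1; 0 0 -0.05 0 1; 0 0 -0.06 0 1; 0 0 -0.06 0 1; 0 0 0 0 1"
}}

```text
time: 10.72
tool_pos: [416.4, 262.7, 77.7]
tcp_rot: [179.7, -0.1, 104.6]
ft_force: [0.4, 0.6, 1.2]
finger_gap: 0.1
grip_force: 0.0
```

```bash
python3 -c "
from h import *
s=sense();print(s['tool_pos'],s['tcp_rot'],s['ft_force'],s['finger_gap'],s['grip_force'])
go(*w(-46,-10,110),80.35)"
```

```text
[416.38132995 262.65943646  77.73550203] [ 1.79682551e+02 -6.67958775e-02  1.04559466e+02] [0.38207741 0.61918216 1.17998161] 0.14145543976592026 0.0
at [416.4 262.7  77.7] 104.56 tool share [-1.0745  0.37   -0.1075] twist first 0.2113 rows 8.4
```

```bash
python3 -c "
from rk import *
d,C=shafts('wrist'); a=d['frame']
print(np.round(d['tool_from_camera'],3).tolist())
s,C2=shafts('scene'); b=cv2.resize(s['frame'][180:300,290:410],(384,384),interpolation=cv2.INTER_CUBIC)
cv2.imwrite('pics/m1.png',cv2.resize(np.hstack([a,b]),(800,343)))
# project TCP into images
def proj(d,E,p):
    q=np.linalg.inv(E)@np.r_[p,1]; r,_=cv2.projectPoints(q[:3].reshape(1,1,3),np.zeros(3),np.zeros(3),np.array(d['intrinsics'],float),np.array(d['dist'],float)); return r.ravel().round(1)
t=sense()['tool_pos']; print(proj(d,d['E'],t),proj(s,s['E'],t))
# nearest cloud to tcp in wrist & scene
for n,c in(('w',C),('s',C2)):
    m=(np.hypot(c[...,0]-t[0],c[...,1]-t[1])<60)&(c[...,2]>55)&(c[...,2]<130); P=c[m]; print(n,m.sum(),P.min(0),P.max(0), P[np.argsort(P[:,2])[:20]].mean(0) if len(P) else '')
"
```

```text
wrist 1899 [512.1 292.5  35. ] [514.6 291. ] [19.9 70.4] 14.8 ztop 37.3
wrist 1554 [413.3 269.3  35.2] [413.9 267.1] [19.4 58.8] 15.2 ztop 37.2
wrist 1859 [463.8 276.5  35.1] [465.2 274.4] [19.  70.6] 14.4 ztop 37.3
[[-0.001, -0.955, -0.295, 74.535], [1.0, -0.001, 0.0, -0.656], [-0.0, -0.295, 0.955, -167.217], [0.0, 0.0, 0.0, 1.0]]
scene 126 [416.6 263.4  36. ] [416.5 262.7] [20.3 69. ] 14.1 ztop 40.0
scene 132 [466.9 276.3  36.6] [466.3 275.6] [21.5 69.4] 18.4 ztop 40.1
scene 140 [516.3 291.2  36.2] [516.  291.9] [22.8 69.9] 10.9 ztop 39.2
[253.7 220.5] [356.7 228.1]
w 1033 [400.87886617 264.4841125  105.66333248] [427.34518136 274.16975997 129.98644861] [412.70657545 271.90239738 107.16854014]
s 6 [413.57360054 270.80712633 102.87208163] [426.59200279 274.4318195  122.06237197] [419.55126965 272.83301699 113.16625455]
```

View pics/m1.png

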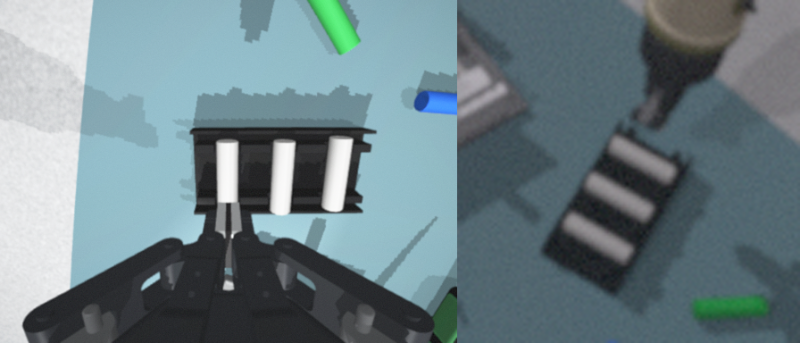

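```bash
python3 -c "
from h import *
d=load('wrist');C=cloud(d)
for r in range(205,300,6): print(r,[ (int(c),d['depth'][r,c].round(),C[r,c].round(0).tolist(),int(d['frame'][r,c].mean())) for c in (250,258,266)])
s=load('scene');c=cloud(s)
for r in range(212,236,2): print(r,[(k,c[r,k].round().tolist(),int(s['frame'][r,k].mean())) for k in (348,353,358)])
"
```

```text
205 [(250, np.float32(222.0), [413.0, 258.0, 36.0], 246), (258, np.float32(222.0), [419.0, 260.0, 37.0], 245), (266, np.float32(231.0), [426.0, 259.0, 29.0], 116)]
211 [(250, np.float32(224.0), [414.0, 253.0, 37.0], 247), (258, np.float32(224.0), [420.0, 255.0, 36.0], 244), (266, np.float32(233.0), [428.0, 253.0, 28.0], 105)]
217 [(250, np.float32(223.0), [415.0, 249.0, 38.0], 247), (258, np.float32(225.0), [422.0, 250.0, 37.0], 244), (266, np.float32(235.0), [429.0, 248.0, 27.0], 104)]
223 [(250, np.float32(228.0), [417.0, 242.0, 36.0], 247), (258, np.float32(228.0), [423.0, 244.0, 36.0], 243), (266, np.float32(247.0), [432.0, 238.0, 18.0], 106)]
229 [(250, np.float32(149.0), [410.0, 271.0, 109.0], 143), (258, np.float32(149.0), [414.0, 272.0, 109.0], 78), (266, np.float32(148.0), [419.0, 274.0, 110.0], 143)]
235 [(250, np.float32(140.0), [410.0, 272.0, 118.0], 146), (258, np.float32(141.0), [414.0, 273.0, 118.0], 80), (266, np.float32(142.0), [418.0, 273.0, 116.0], 143)]
241 [(250, np.float32(135.0), [410.0, 271.0, 123.0], 142), (258, np.float32(135.0), [414.0, 272.0, 123.0], 67), 
[... 2088 characters left out ...]
0], 87), (353, [478.0, 275.0, 198.0], 73), (358, [468.0, 284.0, 198.0], 57)]
224 [(348, [381.0, 215.0, -2.0], 82), (353, [372.0, 226.0, 3.0], 83), (358, [471.0, 287.0, 195.0], 54)]
226 [(348, [388.0, 220.0, 1.0], 57), (353, [378.0, 231.0, 4.0], 82), (358, [367.0, 242.0, 5.0], 87)]
228 [(348, [411.0, 234.0, 34.0], 95), (353, [381.0, 235.0, -0.0], 70), (358, [370.0, 245.0, -0.0], 98)]
230 [(348, [420.0, 240.0, 40.0], 140), (353, [392.0, 242.0, 10.0], 63), (358, [375.0, 250.0, 0.0], 87)]
232 [(348, [425.0, 245.0, 41.0], 140), (353, [412.0, 254.0, 37.0], 129), (358, [384.0, 256.0, 6.0], 60)]
234 [(348, [428.0, 248.0, 37.0], 117), (353, [418.0, 259.0, 39.0], 144), (358, [389.0, 260.0, 6.0], 114)]
```

```bash
python3 -c "
from h import *
d=load('wrist');C=cloud(d); t=sense()['tool_pos']
for r in range(222,236): print(r,[(d['depth'][r,c].round(1),(C[r,c]-t).round(1).tolist()) for c in (248,252,264)])
"; python3 - <<'E'
import bench; print([n for n in dir(bench) if not n.startswith('_')])
E
```

```text
222 [(np.float32(227.1), [-0.1, -18.9, -38.5]), (np.float32(225.0), [2.9, -17.2, -36.6]), (np.float32(230.1), [13.3, -16.7, -41.2])]
223 [(np.float32(227.2), [0.1, -19.7, -38.4]), (np.float32(226.8), [3.3, -18.7, -38.0]), (np.float32(230.5), [13.5, -17.6, -41.3])]
224 [(np.float32(228.3), [0.4, -20.9, -39.1]), (np.float32(226.3), [3.5, -19.3, -37.3]), (np.float32(229.5), [13.6, -18.0, -40.1])]
225 [(np.float32(228.3), [0.6, -21.7, -38.9]), (np.float32(227.6), [3.8, -20.6, -38.2]), (np.float32(230.8), [14.0, -19.3, -41.1])]
226 [(np.float32(229.4), [0.9, -22.9, -39.6]), (np.float32(227.7), [4.0, -21.4, -38.1]), (np.float32(232.3), [14.4, -20.7, -42.2])]
227 [(np.float32(151.3), [-5.6, 9.0, 32.1]), (np.float32(150.9), [-3.5, 9.8, 32.5]), (np.float32(150.5), [2.9, 11.6, 32.8])]
228 [(np.float32(148.0), [-5.8, 9.9, 35.2]), (np.float32(150.3), [-3.4, 9.5, 33.1]), (np.float32(149.2), [2.9, 11.6, 34.2])]
229 [(np.float32(148.0), [-5.6, 9.4, 35.4]), (np.float32(149.6), [-3.4, 9.3, 34.0]), (np.float32(147.9), [2.8, 11.6, 35.5])]
230 [(np.float32(146.1), [-5.7, 9.7, 37.3]), (np.float32(146.6), [-3.5, 10.0, 36.8]), (np.float32(146.9), [2.8, 11.5, 36.6])]
231 [(np.float32(145.5), [-5.6, 9.4, 38.0]), (np.float32(145.6), [-3.5, 9.9, 37.9]), (np.float32(145.3), [2.7, 11.7, 38.2])]
232 [(np.float32(145.1), [-5.5, 9.1, 38.5]), (np.float32(144.7), [-3.5, 9.8, 38.9]), (np.float32(145.3), [2.8, 11.2, 38.4])]
233 [(np.float32(143.5), [-5.5, 9.4, 40.1]), (np.float32(142.1), [-3.6, 10.5, 41.4]), (np.float32(142.8), [2.6, 11.8, 40.8])]
234 [(np.float32(141.9), [-5.5, 9.6, 41.7]), (np.float32(142.1), [-3.5, 10.0, 41.6]), (np.float32(143.1), [2.7, 11.1, 40.6])]
235 [(np.float32(141.7), [-5.4, 9.2, 42.1]), (np.float32(141.0), [-3.5, 10.0, 42.7]), (np.float32(141.5), [2.6, 11.4, 42.3])]
['PlanningError', 'grip_depth', 'hand_in', 'sense', 'snapshot']
```

The shut fingertips actually end ~29 mm behind the reported TCP, which explains both the odd post grip and the miss. I'll use that offset from now on.

Request:
{"api": "apply_moves", "payload": {
  "series": "0 0 0 0 0.15; 0 0 0 0 0.15; 0 0 0 0 0.15; 0 0 0 0 0.15; 0 0 0 0 0.15"
}}

```text
time: 11.23
tool_pos: [413.7, 261.3, 73.3]
tcp_rot: [-179.9, 0.0, 104.6]
ft_force: [0.1, 0.0, 0.4]
finger_gap: 36.3
grip_force: 0.0
```

Request:
{"api": "apply_moves", "payload": {
  "series": "0 0 0.06 0 0.15; 0 0 0.06 0 0.15; 0 0 0.06 0 0.15; 0 0 0.04 0 0.15; 0 0 0 0 0.15"
}}

```text
time: 11.65
tool_pos: [411.7, 260.3, 4.8]
tcp_rot: [-179.7, 0.1, 104.6]
ft_force: [-0.4, -0.7, -1.1]
finger_gap: 36.4
grip_force: 0.0
```

Request:
{"api": "apply_moves", "payload": {
  "series": "0 0 0 0 0.15; 0 0 0 0 0.15; 0 0 0 0 0.15"
}}

```text
time: 11.9
tool_pos: [415.1, 262.0, 9.2]
tcp_rot: [179.9, -0.0, 104.6]
ft_force: [0.4, -0.0, 0.3]
finger_gap: 36.4
grip_force: 0.0
```

```bash
python3 -c "
from h import *
s=sense();print(s['ft_force'],s['finger_gap'])
go(415.2,261.5,-6,104.4)"
```

```text
[ 0.35751493 -0.04343471  0.25280216] 36.40078591626066
at [415.1 262.    9.2] 104.55 tool share [-0.0016 -0.0001  0.0507] twist first 0.0013 rows 0.4
```

Request:
{"api": "apply_moves", "payload": {
  "series": "0 0 0.015 0 0.15; 0 0 0.015 0 0.15; 0 0 0.015 0 0.15; 0 0 0.006 0 0.15; 0 0 0 0 0.15"
}}

```text
time: 12.32
tool_pos: [413.4, 261.1, -8.3]
tcp_rot: [-179.9, 0.0, 104.6]
ft_force: [0.1, 0.0, -0.2]
finger_gap: 36.6
grip_force: 0.0
```

Request:
{"api": "apply_moves", "payload": {
  "series": "0 0 0 0 0.15; 0 0 0 0 0.15; 0 0 0 0 1; 0 0 0 0 1; 0 0 0 0 1"
}}

```text
time: 12.73
tool_pos: [414.4, 261.6, -7.0]
tcp_rot: [180.0, -0.0, 104.6]
ft_force: [0.3, -0.4, 2.1]
finger_gap: 18.1
grip_force: 48.7
```

Request:
{"api": "apply_moves", "payload": {
  "series": "0 0 0 0 1; 0 0 0 0 1; 0 0 0 0 1"
}}

```text
time: 12.98
tool_pos: [414.4, 261.6, -7.0]
tcp_rot: [180.0, -0.0, 104.6]
ft_force: [-1.1, -1.5, 4.7]
finger_gap: 18.4
grip_force: 48.8
```

Request:
{"api": "apply_moves", "payload": {
  "series": "0 0 0 0 0.3; 0 0 0 0 0.3; 0 0 0.012 0 0.3; 0 0 0 0 0.3; 0 0 0 0 0.3"
}}

```text
time: 13.4
tool_pos: [413.5, 261.2, -11.6]
tcp_rot: [-179.9, 0.0, 104.6]
ft_force: [0.3, -0.0, -0.0]
finger_gap: 29.8
grip_force: 0.0
```

Request:
{"api": "apply_moves", "payload": {
  "series": "0 0 0 0 1; 0 0 0 0 1; 0 0 0 0 1; 0 0 0 0 1; 0 0 0 0 1"
}}

```text
time: 13.82
tool_pos: [414.0, 261.4, -11.0]
tcp_rot: [-180.0, 0.0, 104.6]
ft_force: [-0.8, -0.5, -0.4]
finger_gap: 17.9
grip_force: 48.8
```

Request:
{"api": "apply_moves", "payload": {
  "series": "0 0 -0.04 0 1; 0 0 -0.06 0 1; 0 0 -0.08 0 1; 0 0 -0.1 0 1; 0 0 -0.1 0 1"
}}

```text
time: 14.23
tool_pos: [413.1, 261.0, 104.3]
tcp_rot: [-179.9, 0.0, 104.6]
ft_force: [0.4, 0.1, -1.5]
finger_gap: 18.2
grip_force: 49.7
```

Request:
{"api": "apply_moves", "payload": {
  "series": "0 0 0 0.053 1; 0 0 0 0.053 1; 0 0 0 0.053 1; 0 0 0 0.053 1; 0 0 0 0 1"
}}

```text
time: 14.65
tool_pos: [413.9, 261.4, 103.8]
tcp_rot: [180.0, -0.0, 80.0]
ft_force: [0.2, 0.9, -2.5]
finger_gap: 18.5
grip_force: 49.9
```

```bash
python3 -c "
from h import *
s=sense();print(s['ft_force'],s['finger_gap'],s['grip_force'])
print(w(-46,-8,0));go(*w(-46,-8,95),80.35)"
```

```text
[ 0.16008411  0.85562456 -2.45427932] 18.487317307550118 49.86680209636688
[472.10986107 -71.77586119   0.        ]
at [413.9 261.4 103.8] 79.98 tool share [-1.0625  0.3774  0.0294] twist first -0.0033 rows 8.3
```

Request:
{"api": "apply_moves", "payload": {
  "series": "-0.06 0.02 0 -0.003 1; -0.11 0.04 0 0 1; -0.11 0.04 0 0 1; -0.11 0.04 0 0 1; -0.11 0.04 0 0 1"
}}

```text
time: 15.07
tool_pos: [442.5, 103.3, 103.5]
tcp_rot: [180.0, -0.0, 80.9]
ft_force: [1.0, 0.1, -2.3]
finger_gap: 18.1
grip_force: 49.9
```

Request:
{"api": "apply_moves", "payload": {
  "series": "-0.11 0.04 0 0 1; -0.11 0.04 0 0 1; -0.11 0.04 0 0 1; -0.11 0.04 0 0 1; -0.11 0.04 0 0 1"
}}

```text
time: 15.48
tool_pos: [474.9, -69.7, 103.6]
tcp_rot: [180.0, -0.0, 80.8]
ft_force: [0.6, 0.6, -1.9]
finger_gap: 18.1
grip_force: 49.9
```

Request:
{"api": "apply_moves", "payload": {
  "series": "0 0 0 0 1; 0 0 0 0 1; 0 0 0 0 1"
}}

```text
time: 15.73
tool_pos: [474.7, -67.9, 103.1]
tcp_rot: [-180.0, -0.0, 80.7]
ft_force: [-0.2, 0.3, -1.5]
finger_gap: 18.7
grip_force: 49.8
```

```bash
python3 -c "
from h import *
s=sense();print(s['ft_force'],s['finger_gap'],s['grip_force'])
go(*w(-46,-8,70),80.35)
d=shot('wrist','w5.png')"
```

```text
[-0.17765727  0.34375328 -1.46914053] 18.663595070057163 49.837501645088196
at [474.7 -67.9 103.1] 80.67 tool share [-0.0141 -0.0063  0.1105] twist first 0.0028 rows 0.8
```

View pics/w5.png

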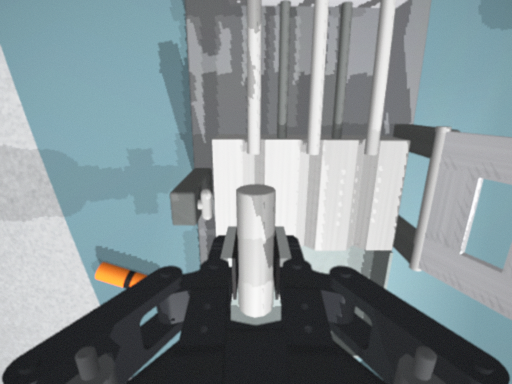

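The shaft is held level at (255,250), aligned under the pin of groove 0, whose end shows at (252,148). Let me check the pin lines, then lower.

```bash
cat > pins.py <<'E'
from h import *
def pins(d):
    C=cloud(d); a=np.radians(PAL[2]); R=np.array([[np.cos(a),np.sin(a)],[-np.sin(a),np.cos(a)]])
    q=(C[...,:2]-PAL[:2])@R.T; z=C[...,2]
    for c in(-46,0,46):
        m=(abs(q[...,0]-c)<9)&(q[...,1]>38)&(q[...,1]<140)&(z>61)&(z<67.5); p=q[m]
        if len(p)<50: continue
        k=np.polyfit(p[:,1],p[:,0],1); e=(abs(q[...,0]-c)<4)&(abs(q[...,1]-35)<25)&(z>61)&(z<67)
        print('pin',c,m.sum(),'x at y0',np.polyval(k,0).round(1),'at y100',np.polyval(k,100).round(1),'end y',np.percentile(q[e][:,1],[0,2]).round(1), 'z',np.percentile(z[m],90).round(1))
    m=(abs(q[...,0])<65)&(q[...,1]>-40)&(q[...,1]<30)&(abs(z-55)<4); print('land z',np.median(z[m]))
if __name__=='__main__': pins(load('wrist'))
E
python3 pins.py; python3 -c "
from h import *
d=load('wrist');C=cloud(d);t=T()
q=(C.reshape(-1,3)-t[:3,3])@t[:3,:3]; m=(abs(q[:,1])<9)&(q[:,0]>-40)&(q[:,0]<45)&(q[:,2]>-70)&(q[:,2]<-10);p=q[m]
print('held: tool x range',np.percentile(p[:,0],[1,99]),'topmost z',np.percentile(p[:,2],[5,50]), 'tilt',np.polyfit(p[:,0][p[:,0]>12],p[:,2][p[:,0]>12],1))"
```

```text
pin -46 1918 x at y0 -46.0 at y100 -46.2 end y [34.7 35.5] z 64.7
pin 0 1899 x at y0 -0.3 at y100 -0.7 end y [34.9 35.3] z 64.7
pin 46 1883 x at y0 44.9 at y100 44.8 end y [35.3 35.6] z 64.6
land z 54.19041030601157
held: tool x range [-34.4165394   34.31774564] topmost z [-48.62687547 -46.97167886] tilt [  0.22965326 -51.17278536]
```

Request:
{"api": "apply_moves", "payload": {
  "series": "-0.014 -0.006 0.04 0.003 1; 0 0 0.07 0 1; 0 0 0.07 0 1; 0 0 0.04 0 1; 0 0 0.015 0 1"
}}

```text
time: 16.2
tool_pos: [470.1, -70.4, 29.8]
tcp_rot: [-179.7, -0.0, 80.4]
ft_force: [-20.3, 6.1, 37.3]
finger_gap: 18.3
grip_force: 70.4
```

Request:
{"api": "apply_moves", "payload": {
  "series": "0 0 0 0 1; 0 0 0 0 1; 0 0 0 0 1; 0 0 0 0 1"
}}

```text
time: 16.53
tool_pos: [473.1, -71.8, 33.1]
tcp_rot: [179.9, 0.0, 80.3]
ft_force: [-0.6, 0.5, -1.6]
finger_gap: 18.3
grip_force: 49.9
```

```bash
python3 -c "
from h import *
s=sense();print(s['ft_force'],s['finger_gap'],s['grip_force'])
go(*w(-46,-8,28),80.35)"
```

```text
[-0.56391605  0.45002187 -1.63877095] 18.32131929939583 49.87324655056
at [473.1 -71.8  33.1] 80.28 tool share [-0.0005 -0.0033  0.017 ] twist first -0.0006 rows 0.1
```

```bash
python3 -c "
from h import *
d=load('wrist');C=cloud(d);E=np.array(d['tool_from_camera']); q=(np.linalg.inv(d['E'])@np.c_[C.reshape(-1,3),np.ones(C[...,0].size)].T).T; q=(q@E.T)[:,:3]
m=(d['depth'].ravel()>0)&(q[:,0]<40)&(q[:,0]>-60)&(q[:,2]>-130)&(q[:,2]<-18)&(abs(q[:,1])<90); q=q[m]
for lo in range(-90,90,6):
    b=q[(q[:,1]>=lo)&(q[:,1]<lo+6)]
    if len(b)>5: print(lo,len(b),'tool z max',np.percentile(b[:,2],[90,98]).round(1),'x',np.percentile(b[b[:,2]>np.percentile(b[:,2],90)][:,0],[10,90]).round())
"; python3 -c "
from h import *
d=shot('wrist');s=shot('scene');t=sense()['tool_pos'];print(t)
a=d['frame'][60:300,80:430]; b=s['frame'][130:230,190:330]
cv2.imwrite('pics/k1.png',np.hstack([cv2.resize(a,(420,288)),cv2.resize(b,(380,288),interpolation=cv2.INTER_CUBIC)]))"
```

```text
-66 467 tool z max [-110.8 -108.6] x [10. 11.]
-60 1415 tool z max [-104.1  -99.7] x [10. 12.]
-54 2037 tool z max [-96.6 -90.7] x [10. 12.]
-48 3391 tool z max [-87.4 -80.2] x [-9. 11.]
-42 2553 tool z max [-80.1 -75. ] x [-8. 12.]
-36 1448 tool z max [-76.8 -71. ] x [10. 13.]
-30 1114 tool z max [-72.2 -67.3] x [6. 7.]
-24 1684 tool z max [-50.4 -36.3] x [5. 6.]
-18 2944 tool z max [-60.7 -36.7] x [ 6. 10.]
-12 3606 tool z max [-43.6 -39. ] x [-25.  34.]
-6 2948 tool z max [-46.6 -39.1] x [-18.  35.]
0 2841 tool z max [-46.3 -38.6] x [-22.  35.]
6 3657 tool z max [-43.7 -39.5] x [-25.  34.]
12 2918 tool z max [-60.9 -37.1] x [ 6. 10.]
18 1483 tool z max [-49.8 -36.7] x [5. 6.]
24 1162 tool z max [-72.2 -67.6] x [6. 7.]
30 1481 tool z max [-77.  -71.8] x [11. 13.]
36 2815 tool z max [-80.4 -75.5] x [-8. 11.]
42 3145 tool z max [-88.5 -81.3] x [-9. 11.]
48 2028 tool z max [-97.6 -91.8] x [10. 11.]
54 1331 tool z max [-105.1 -100.9] x [10. 12.]
60 382 tool z max [-111.7 -109.9] x [10. 11.]
[472.96273939 -71.85026543  33.00192757]
```

View pics/k1.png

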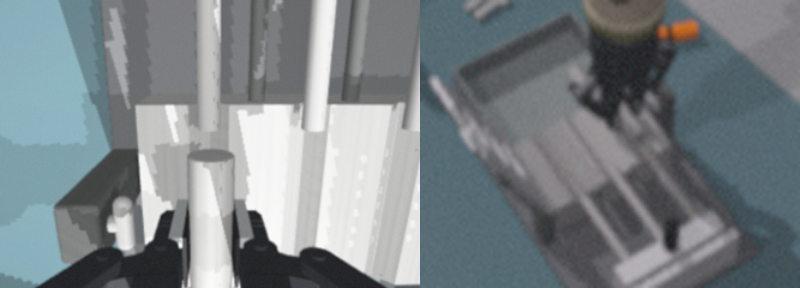

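```bash
cat > held.py <<'E'
from h import *
def held(d):
    C=cloud(d);E=np.array(d['tool_from_camera']); q=(np.linalg.inv(d['E'])@np.c_[C.reshape(-1,3),np.ones(C[...,0].size)].T).T; q=(q@E.T)[:,:3]
    m=(abs(q[:,1])<4)&(q[:,0]>-34)&(q[:,0]<33)&(q[:,2]>-70)&(q[:,2]<-42);p=q[m]
    print('top fit (slope, z at x=0)',np.polyfit(p[:,0],p[:,2],1),len(p))
    m=(abs(q[:,1])<7)&(q[:,0]>20)&(q[:,0]<45)&(q[:,2]>-50)&(q[:,2]<-28);p=q[m]; print('end x',np.percentile(p[:,0],[90,98]).round(1),'z',np.percentile(p[:,2],[2,98]).round(1))
    m=(abs(abs(q[:,1])-15)<6)&(q[:,0]>-5)&(q[:,0]<13)&(q[:,2]>-60); print('tips',np.percentile(q[m][:,2],[95,99,100]).round(1))
if __name__=='__main__': held(load('wrist')); go(*w(-46,-8,28),80.35)
E
python3 held.py; python3 pins.py
```

```text
top fit (slope, z at x=0) [ 2.11769808e-04 -4.77712499e+01] 1852
end x [34.9 44.2] z [-48.8 -29.8]
tips [-20.6 -20.2 -19.5]
at [473.  -71.9  33. ] 80.27 tool share [-0.0002 -0.0028  0.0167] twist first -0.0007 rows 0.1
pin -46 3131 x at y0 -46.0 at y100 -46.2 end y [26.4 26.8] z 64.6
pin 0 3057 x at y0 -1.0 at y100 -1.0 end y [34.9 35.6] z 64.6
pin 46 3034 x at y0 44.3 at y100 44.3 end y [35.3 35.9] z 64.6
land z 54.133539435929265
```

Request:
{"api": "apply_moves", "payload": {
  "series": "0 -0.003 0.004 0 1; 0 0 0.003 0 1; 0 0 0 0 1; 0 0 0 0 1"
}}

```text
time: 16.97
tool_pos: [471.5, -71.6, 30.3]
tcp_rot: [-180.0, -0.0, 80.3]
ft_force: [0.1, 0.2, -1.0]
finger_gap: 18.1
grip_force: 49.9
```

Request:
{"api": "apply_moves", "payload": {
  "series": "0 0 0.004 0 1; 0 0 0.003 0 1; 0 0 0 0 1; 0 0 0 0 1"
}}

```text
time: 17.3
tool_pos: [471.8, -71.7, 29.9]
tcp_rot: [-180.0, 0.0, 80.3]
ft_force: [-8.4, 2.4, 15.8]
finger_gap: 18.6
grip_force: 59.5
```

```bash
python3 -c "
from h import *
d=shot('wrist'); print(sense()['ft_force'],sense()['tool_pos']); cv2.imwrite('pics/k2.png',cv2.resize(d['frame'][190:340,150:360],(798,570),interpolation=cv2.INTER_CUBIC))
C=cloud(d);E=np.array(d['tool_from_camera']); q=(np.linalg.inv(d['E'])@np.c_[C.reshape(-1,3),np.ones(C[...,0].size)].T).T; q=(q@E.T)[:,:3].reshape(C.shape)
for c in (226,230,280,284,288):
  print(c,[(r,q[r,c].round().astype(int).tolist()) for r in range(215,265,4)])
"
```

```text
[-8.68446215  1.60430148 16.15067278] [471.79231849 -71.67953998  29.8827987 ]
226 [(215, [15, -17, -24]), (219, [12, -17, -23]), (223, [10, -17, -24]), (227, [8, -17, -24]), (231, [5, -17, -24]), (235, [10, -16, -39]), (239, [10, -15, -44]), (243, [10, -15, -48]), (247, [10, -14, -52]), (251, [10, -14, -56]), (255, [10, -13, -60]), (259, [10, -13, -63]), (263, [10, -13, -66])]
230 [(215, [15, -15, -24]), (219, [12, -15, -24]), (223, [10, -15, -25]), (227, [9, -14, -28]), (231, [10, -14, -34]), (235, [10, -14, -39]), (239, [10, -13, -44]), (243, [10, -13, -47]), (247, [10, -12, -52]), (251, [9, -12, -55]), (255, [10, -12, -59]), (259, [10, -11, -63]), (263, [8, -12, -62])]
280 [(215, [15, 14, -25]), (219, [12, 14, -24]), (223, [10, 14, -24]), (227, [9, 13, -29]), (231, [10, 13, -34]), (235, [10, 13, -39]), (239, [9, 12, -43]), (243, [9, 12, -47]), (247, [10, 11, -52]), (251, [10, 11, -55]), (255, [10, 11, -59]), (259, [9, 11, -62]), (263, [8, 11, -62])]
284 [(215, [15, 16, -24]), (219, [13, 16, -25]), (223, [10, 16, -24]), (227, [8, 16, -25]), (231, [10, 15, -34]), (235, [10, 15, -39]), (239, [10, 14, -43]), (243, [10, 14, -48]), (247, [10, 13, -52]), (251, [9, 13, -55]), (255, [10, 13, -60]), (259, [10, 12, -62]), (263, [11, 12, -67])]
288 [(215, [15, 18, -24]), (219, [12, 18, -24]), (223, [10, 18, -25]), (227, [7, 19, -24]), (231, [5, 19, -24]), (235, [5, 18, -30]), (239, [6, 17, -36]), (243, [6, 17, -40]), (247, [10, 15, -52]), (251, [10, 15, -56]), (255, [10, 14, -59]), (259, [9, 14, -62]), (263, [12, 13, -68])]
```

View pics/k2.png

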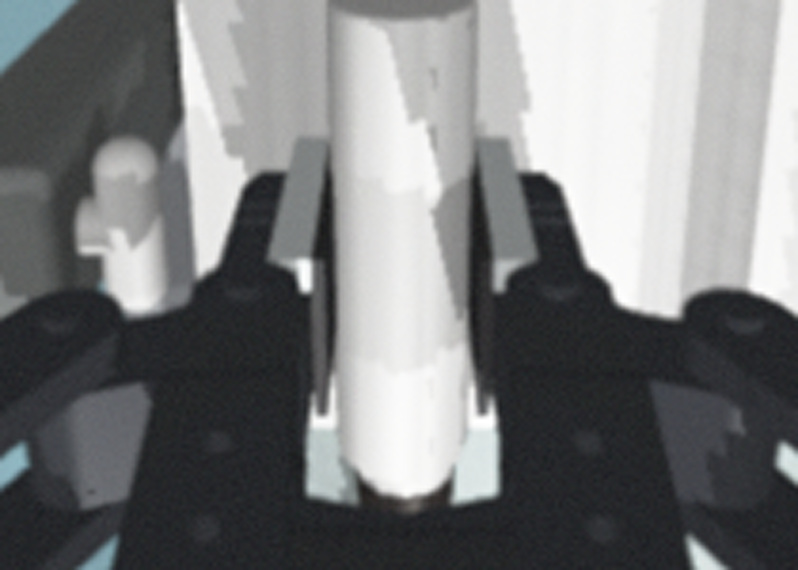

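Gray pad tips now touch the lands (tips ≈25 mm behind TCP when gripping), and the shaft is above its groove. I'll relieve the force slightly and release.

Request:
{"api": "apply_moves", "payload": {
  "series": "0 0 -0.004 0 1; 0 0 0 0 1; 0 0 0 0 0.5; 0 0 0 0 0.5; 0 0 0 0 0.45"
}}

```text
time: 17.77
tool_pos: [472.0, -71.7, 29.6]
tcp_rot: [180.0, 0.0, 80.3]
ft_force: [1.9, 0.3, 0.6]
finger_gap: 23.7
grip_force: 0.5
```

Request:
{"api": "apply_moves", "payload": {
  "series": "0 0 0 0 0.35; 0 0 0 0 0.3; 0 0 0 0 0.3; 0 0 0 0 0.3"
}}

```text
time: 18.1
tool_pos: [471.4, -71.6, 29.3]
tcp_rot: [-180.0, -0.0, 80.3]
ft_force: [1.0, -0.4, -0.2]
finger_gap: 29.8
grip_force: 0.0
```

Request:
{"api": "apply_moves", "payload": {
  "series": "0 0 -0.03 0 0.3; 0 0 -0.08 0 0.3; 0 0 -0.08 0 0.3; 0 0 -0.05 0 0.3; 0 0 0 0 0.3"
}}

```text
time: 18.52
tool_pos: [474.5, -72.4, 106.3]
tcp_rot: [179.6, 0.0, 80.3]
ft_force: [1.2, 0.3, 0.6]
finger_gap: 29.7
grip_force: 0.0
```

```bash
cat > look.py <<'E'
from h import *
def pq(d):
    C=cloud(d); a=np.radians(PAL[2]); R=np.array([[np.cos(a),np.sin(a)],[-np.sin(a),np.cos(a)]])
    return (C[...,:2]-PAL[:2])@R.T, C[...,2]
def grooves(d):
    q,z=pq(d)
    for c in(-46,0,46):
        m=(abs(q[...,0]-c)<4)&(q[...,1]>-60)&(q[...,1]<40)&(z>66.5)&(z<76); p=q[m]
        if m.sum()>40: print('groove',c,m.sum(),'y range',np.percentile(p[:,1],[1,99]).round(1),'x',p[:,0].mean().round(1),'z',np.percentile(z[m],[5,50,95]).round(1))
if __name__=='__main__':
    d=shot('wrist'); grooves(d); s=sense(); print(s['tool_pos'].round(1),s['ft_force'].round(1),s['finger_gap'])
E
python3 look.py
```

```text
groove -46 829 y range [-42.4  26.4] x -45.9 z [67.6 68.8 69.9]
[473.5 -72.1 104.2] [ 0.2  0.5 -0.2] 29.98171521283385
```

Request:
{"api": "apply_moves", "payload": {
  "series": "0.06 -0.012 0 0 0.15; 0.12 -0.024 0 0 0.15; 0.12 -0.024 0 0 0.15; 0.12 -0.024 0 0 0.15; 0.12 -0.024 0 0 0.15"
}}

```text
time: 18.98
tool_pos: [466.0, 94.9, 100.5]
tcp_rot: [-179.9, 0.0, 80.2]
ft_force: [0.6, 0.6, -0.4]
finger_gap: 36.4
grip_force: 0.0
```

Request:
{"api": "apply_moves", "payload": {
  "series": "0.12 -0.024 0 0 0.15; 0.12 -0.024 0 0 0.15; 0.12 -0.024 0 0 0.15; 0.12 -0.024 0 0 0.15; 0.115 -0.016 0 0 0.15"
}}

```text
time: 19.4
tool_pos: [462.7, 276.8, 100.3]
tcp_rot: [-179.9, 0.1, 80.3]
ft_force: [0.8, -1.4, 0.2]
finger_gap: 35.9
grip_force: 0.0
```

Request:
{"api": "apply_moves", "payload": {
  "series": "0 0 0 -0.053 0.15; 0 0 0 -0.053 0.15; 0 0 0 -0.053 0.15; 0 0 0 -0.053 0.15; 0 0 0 0 0.15"
}}

```text
time: 19.82
tool_pos: [463.2, 274.9, 100.1]
tcp_rot: [-179.9, 0.0, 104.9]
ft_force: [0.1, 0.1, 0.5]
finger_gap: 36.0
grip_force: 0.0
```

Request:
{"api": "apply_moves", "payload": {
  "series": "0 0 0 0 0.15; 0 0 0 0 0.15"
}}

```text
time: 19.98
tool_pos: [463.8, 274.8, 100.9]
tcp_rot: [-179.9, 0.0, 104.3]
ft_force: [-0.1, 0.5, -0.4]
finger_gap: 35.9
grip_force: 0.0
```

```bash
python3 -c "
from rk import *
d,C=shafts('wrist'); shafts('top')
go(465.2,274.8,-8,104.5)"
```

```text
wrist 1565 [512.3 291.8  35.2] [513.6 290.1] [19.  70.2] 14.7 ztop 37.3
wrist 1553 [464.  276.1  35.1] [464.5 273.8] [19.2 70.4] 14.9 ztop 37.3
top 113 [516.7 280.6  35.8] [516.6 281.9] [16.7 52.2] 15.0 ztop 38.6
top 132 [467.  266.8  35.4] [466.6 269.7] [17.2 62.2] 14.5 ztop 38.4
at [464.  274.9 101.2] 104.41 tool share [-0.0014  0.0037  0.3641] twist first -0.0008 rows 2.7
```

Request:
{"api": "apply_moves", "payload": {
  "series": "-0.002 0.003 0.1 0 0.15; 0 0 0.1 0 0.15; 0 0 0.09 0 0.15; 0 0 0.05 0 0.15; 0 0 0.02 0 0.15"
}}

```text
time: 20.5
tool_pos: [462.8, 273.5, -9.9]
tcp_rot: [-179.7, 0.1, 104.5]
ft_force: [-0.7, -0.2, -0.6]
finger_gap: 36.1
grip_force: 0.0
```

Request:
{"api": "apply_moves", "payload": {
  "series": "0 0 0.002 0 0.15; 0 0 0 0 0.15; 0 0 0 0 0.15; 0 0 0 0 0.15"
}}

```text
time: 20.83
tool_pos: [466.6, 275.4, -5.3]
tcp_rot: [179.8, -0.0, 104.5]
ft_force: [1.3, 0.4, 0.0]
finger_gap: 36.4
grip_force: 0.0
```

Request:
{"api": "apply_moves", "payload": {
  "series": "0 0 0 0 1; 0 0 0 0 1; 0 0 0 0 1; 0 0 0 0 1; 0 0 0 0 1"
}}

```text
time: 21.25
tool_pos: [466.3, 275.3, -5.7]
tcp_rot: [179.9, -0.0, 104.6]
ft_force: [-1.3, -0.3, 5.8]
finger_gap: 17.9
grip_force: 48.8
```

Request:
{"api": "apply_moves", "payload": {
  "series": "0 0 -0.03 0 1; 0 0 -0.05 0 1; 0 0 -0.08 0 1; 0 0 -0.1 0 1; 0 0 -0.1 0 1"
}}

```text
time: 21.67
tool_pos: [464.0, 274.2, 101.4]
tcp_rot: [-179.9, 0.0, 104.5]
ft_force: [0.3, 1.0, -1.4]
finger_gap: 18.0
grip_force: 49.0
```

Request:
{"api": "apply_moves", "payload": {
  "series": "0 0 0 0.053 1; 0 0 0 0.053 1; 0 0 0 0.053 1; 0 0 0 0.053 1; 0 0 0 0 1"
}}

```text
time: 22.08
tool_pos: [464.8, 274.6, 101.1]
tcp_rot: [-180.0, 0.0, 80.0]
ft_force: [-0.3, 0.0, -1.4]
finger_gap: 18.7
grip_force: 49.2
```

```bash
python3 -c "
from h import *
s=sense();print(s['ft_force'],s['finger_gap'],s['grip_force'])
go(*w(0,-8,100),80.35)"
```

```text
[-0.32329901  0.02224929 -1.42937277] 18.698214580141375 49.169418811798096
at [464.8 274.6 101.1] 79.97 tool share [-1.1343  0.3708  0.0036] twist first -0.0033 rows 8.7
```

Request:
{"api": "apply_moves", "payload": {
  "series": "-0.06 0.02 0 -0.003 1; -0.11 0.036 0 0 1; -0.12 0.039 0 0 1; -0.12 0.039 0 0 1; -0.12 0.039 0 0 1"
}}

```text
time: 22.5
tool_pos: [489.9, 108.0, 101.0]
tcp_rot: [-180.0, 0.0, 80.9]
ft_force: [1.2, -0.9, -2.4]
finger_gap: 17.9
grip_force: 49.1
```

Request:
{"api": "apply_moves", "payload": {
  "series": "-0.12 0.039 0 0 1; -0.12 0.039 0 0 1; -0.12 0.039 0 0 1; -0.12 0.039 0 0 1; -0.11 0.036 0 0 1"
}}

```text
time: 22.92
tool_pos: [518.0, -76.8, 101.2]
tcp_rot: [180.0, 0.0, 80.8]
ft_force: [0.4, 0.4, -1.3]
finger_gap: 18.4
grip_force: 49.1
```

Request:
{"api": "apply_moves", "payload": {
  "series": "0 0 0 0 1; 0 0 0 0 1; 0 0 0 0 1"
}}

```text
time: 23.17
tool_pos: [517.8, -74.5, 100.7]
tcp_rot: [-179.9, -0.0, 80.7]
ft_force: [0.1, 0.3, -0.7]
finger_gap: 18.2
grip_force: 49.2
```

```bash
python3 -c "
from h import *
from held import held
s=sense();print(s['ft_force'],s['finger_gap'],s['grip_force'])
go(*w(0,-8,34),80.35); d=shot('wrist'); held(d)"
```

```text
[ 0.13305797  0.32131671 -0.69361017] 18.201897397932605 49.16439235210419
at [517.8 -74.5 100.7] 80.68 tool share [-0.0166  0.0015  0.2224] twist first 0.0029 rows 1.6
top fit (slope, z at x=0) [-6.06812025e-04 -4.26206889e+01] 1165
end x [34.  34.3] z [-43.4 -29.3]
tips [46.9 47.5 48.3]
```

Request:
{"api": "apply_moves", "payload": {
  "series": "-0.016 0.002 0.06 0.003 1; 0 0 0.07 0 1; 0 0 0.05 0 1; 0 0 0.02 0 1; 0 0 0.008 0 1"
}}

```text
time: 23.63
tool_pos: [516.7, -78.0, 37.0]
tcp_rot: [-179.8, -0.0, 80.4]
ft_force: [0.9, -0.3, -1.9]
finger_gap: 17.9
grip_force: 49.2
```

Request:
{"api": "apply_moves", "payload": {
  "series": "0 0 0 0 1; 0 0 0 0 1; 0 0 0 0 1"
}}

```text
time: 23.88
tool_pos: [519.1, -79.4, 39.8]
tcp_rot: [179.9, 0.0, 80.3]
ft_force: [-0.5, 0.1, -1.3]
finger_gap: 18.0
grip_force: 49.2
```

```bash
python3 -c "
from h import *
s=sense();print(s['ft_force'],s['finger_gap'],s['grip_force'])
go(*w(0,-8,31),80.35)"
```

```text
[-0.4926258   0.0881986  -1.27297737] 17.96891198634935 49.17809307575226
at [519.1 -79.4  39.8] 80.3 tool share [-0.0011 -0.0054  0.0295] twist first -0.0005 rows 0.2
```

Request:
{"api": "apply_moves", "payload": {
  "series": "0 -0.004 0.008 0 1; 0 0 0.008 0 1; 0 0 0.006 0 1; 0 0 0.003 0 1; 0 0 0 0 1"
}}

```text
time: 24.3
tool_pos: [516.6, -79.2, 30.6]
tcp_rot: [-180.0, -0.0, 80.3]
ft_force: [-0.4, 0.3, -1.7]
finger_gap: 18.4
grip_force: 49.2
```

Request:
{"api": "apply_moves", "payload": {
  "series": "0 0 0 0 1; 0 0 0 0 1"
}}

```text
time: 24.47
tool_pos: [517.0, -79.3, 31.0]
tcp_rot: [180.0, 0.0, 80.3]
ft_force: [-0.4, 0.5, -2.3]
finger_gap: 17.8
grip_force: 49.2
```

Position and height are right, so release and go back for the third.

Request:
{"api": "apply_moves", "payload": {
  "series": "0 0 0 0 0.5; 0 0 0 0 0.5; 0 0 0 0 0.45; 0 0 0 0 0.35; 0 0 0 0 0.3"
}}

```text
time: 24.88
tool_pos: [517.1, -79.3, 31.2]
tcp_rot: [180.0, 0.0, 80.3]
ft_force: [-0.6, 0.3, -0.4]
finger_gap: 30.0
grip_force: 0.0
```

Request:
{"api": "apply_moves", "payload": {
  "series": "0 0 -0.01 0 0.3; 0 0 -0.06 0 0.3; 0 0 -0.1 0 0.3; 0 0 -0.1 0 0.3; 0 0 -0.02 0 0.3"
}}

```text
time: 25.3
tool_pos: [520.0, -80.0, 124.0]
tcp_rot: [179.6, 0.0, 80.3]
ft_force: [0.5, -0.4, 1.7]
finger_gap: 30.0
grip_force: 0.0
```

```bash
python3 look.py; python3 -c "
from h import *
go(513.8,290.3,120,80.35)"
```

```text
groove -46 714 y range [-42.2  26.3] x -45.9 z [67.6 68.8 69.8]
groove 0 696 y range [-43.1  25.9] x -0.1 z [67.7 68.8 69.9]
[520.1 -80.  123.4] [ 0.6 -0.8  1. ] 29.814253778245167
at [520.1 -80.  123.4] 80.26 tool share [ 1.2135 -0.2277  0.0113] twist first -0.0008 rows 9.0
```

Request:
{"api": "apply_moves", "payload": {
  "series": "0.06 -0.011 0 0 0.15; 0.12 -0.022 0 0 0.15; 0.12 -0.022 0 0 0.15; 0.12 -0.023 0 0 0.15; 0.12 -0.023 0 0 0.15"
}}

```text
time: 25.77
tool_pos: [513.6, 86.9, 117.0]
tcp_rot: [-179.9, 0.0, 80.2]
ft_force: [0.7, 0.2, -1.0]
finger_gap: 36.5
grip_force: 0.0
```

Request:
{"api": "apply_moves", "payload": {
  "series": "0.12 -0.023 0 0 0.15; 0.12 -0.023 0 0 0.15; 0.12 -0.023 0 0 0.15; 0.12 -0.023 0 0 0.15; 0.12 -0.023 0 0 0.15"
}}

```text
time: 26.18
tool_pos: [510.0, 270.4, 116.9]
tcp_rot: [-179.9, 0.0, 80.3]
ft_force: [0.6, 0.7, 0.2]
finger_gap: 36.2
grip_force: 0.0
```

Request:
{"api": "apply_moves", "payload": {
  "series": "0.07 -0.012 0.02 -0.053 0.15; 0 0 0.02 -0.053 0.15; 0 0 0.02 -0.053 0.15; 0 0 0.01 -0.053 0.15; 0 0 0 0 0.15"
}}

```text
time: 26.6
tool_pos: [509.4, 289.8, 94.6]
tcp_rot: [-179.8, 0.0, 104.9]
ft_force: [0.1, 0.6, -0.1]
finger_gap: 36.3
grip_force: 0.0
```

Request:
{"api": "apply_moves", "payload": {
  "series": "0 0 0 0 0.15; 0 0 0 0 0.15"
}}

```text
time: 26.77
tool_pos: [510.8, 289.9, 96.7]
tcp_rot: [-180.0, 0.0, 104.3]
ft_force: [-0.6, -0.2, 0.4]
finger_gap: 36.1
grip_force: 0.0
```

```bash
python3 -c "
from rk import *
d,C=shafts('wrist')
go(514.2,290.7,-8,104.7)"
```

```text
wrist 1600 [513.4 292.2  35.1] [513.8 290. ] [19.1 70.3] 15.3 ztop 37.3
at [511.  290.   97.1] 104.37 tool share [-3.000e-04  1.080e-02  3.502e-01] twist first -0.0029 rows 2.6
```

Request:
{"api": "apply_moves", "payload": {
  "series": "0 0.009 0.1 -0.003 0.15; 0 0 0.1 0 0.15; 0 0 0.09 0 0.15; 0 0 0.045 0 0.15; 0 0 0.017 0 0.15"
}}

```text
time: 27.23
tool_pos: [511.5, 289.6, -11.5]
tcp_rot: [-179.7, 0.0, 104.8]
ft_force: [-0.2, -1.5, -0.9]
finger_gap: 36.5
grip_force: 0.0
```

Request:
{"api": "apply_moves", "payload": {
  "series": "0 0 0 0 0.15; 0 0 0 0 0.15; 0 0 0 0 0.15; 0 0 0 0 0.15"
}}

```text
time: 27.57
tool_pos: [515.1, 291.5, -6.5]
tcp_rot: [179.8, -0.0, 104.9]
ft_force: [-0.6, 0.4, -0.4]
finger_gap: 36.5
grip_force: 0.0
```

Request:
{"api": "apply_moves", "payload": {
  "series": "0 0 0 0 1; 0 0 0 0 1; 0 0 0 0 1; 0 0 0 0 1; 0 0 0 0 1"
}}

```text
time: 27.98
tool_pos: [514.5, 291.3, -7.1]
tcp_rot: [179.9, -0.0, 104.9]
ft_force: [-0.8, -0.6, 5.2]
finger_gap: 18.2
grip_force: 48.6
```

Request:
{"api": "apply_moves", "payload": {
  "series": "0 0 -0.03 0 1; 0 0 -0.05 0 1; 0 0 -0.1 0 1; 0 0 -0.11 0 1; 0 0 -0.11 0 1"
}}

```text
time: 28.4
tool_pos: [512.5, 290.3, 112.4]
tcp_rot: [-179.9, 0.0, 104.9]
ft_force: [0.5, -0.5, -1.6]
finger_gap: 18.3
grip_force: 49.1
```

Request:
{"api": "apply_moves", "payload": {
  "series": "0 0 -0.05 0.053 1; 0 0 0 0.053 1; 0 0 0 0.053 1; 0 0 0 0.053 1; 0 0 0 0 1"
}}

```text
time: 28.82
tool_pos: [513.3, 290.7, 126.9]
tcp_rot: [180.0, -0.0, 80.3]
ft_force: [0.5, -0.9, -1.3]
finger_gap: 18.2
grip_force: 49.1
```

```bash
python3 -c "
from h import *
s=sense();print(s['ft_force'],s['finger_gap'],s['grip_force'])
go(*w(45.5,-8,115),80.35)"
```

```text
[ 0.47220415 -0.92423172 -1.32225298] 18.208250150680673 49.086297154426575
at [513.3 290.7 126.9] 80.32 tool share [-1.2142  0.3721  0.0398] twist first -0.0003 rows 9.3
```

Request:
{"api": "apply_moves", "payload": {
  "series": "-0.06 0.019 0 0 1; -0.11 0.034 0 0 1; -0.12 0.037 0 0 1; -0.12 0.037 0 0 1; -0.12 0.037 0 0 1"
}}

```text
time: 29.23
tool_pos: [535.7, 124.5, 126.5]
tcp_rot: [-180.0, 0.0, 80.9]
ft_force: [0.9, -0.3, -1.6]
finger_gap: 18.2
grip_force: 49.1
```

Request:
{"api": "apply_moves", "payload": {
  "series": "-0.12 0.037 0 0 1; -0.12 0.037 0 0 1; -0.12 0.037 0 0 1; -0.12 0.037 0 0 1; -0.12 0.036 0 0 1"
}}

```text
time: 29.65
tool_pos: [560.9, -62.6, 126.7]
tcp_rot: [-180.0, -0.0, 80.8]
ft_force: [0.4, -0.2, -1.4]
finger_gap: 18.2
grip_force: 49.1
```

Request:
{"api": "apply_moves", "payload": {
  "series": "-0.08 0.022 0.02 0 1; 0 0 0.02 0 1; 0 0 0 0 1; 0 0 0 0 1; 0 0 0 0 1"
}}

```text
time: 30.07
tool_pos: [563.6, -84.3, 114.5]
tcp_rot: [-180.0, -0.0, 80.7]
ft_force: [0.5, 0.3, -1.3]
finger_gap: 18.1
grip_force: 49.1
```

```bash
python3 -c "
from h import *
from held import held
from pins import pins
s=sense();print(s['ft_force'],s['finger_gap'],s['grip_force'])
go(*w(45.5,-8,40),80.35); d=shot('wrist','w6.png'); held(d); pins(d)"
```

```text
[ 0.52193562  0.29172295 -1.25546195] 18.0612744694973 49.13976430892944
at [563.6 -84.3 114.5] 80.74 tool share [-0.0099 -0.0026  0.2483] twist first 0.0034 rows 1.8
top fit (slope, z at x=0) [ 3.76876129e-04 -4.36930433e+01] 1766
end x [34.  34.2] z [-44.7 -29.2]
tips [60.5 61.  62. ]
pin -46 1685 x at y0 -45.2 at y100 -45.2 end y [21.3 26.8] z 64.6
pin 0 1723 x at y0 0.1 at y100 0.3 end y [25.8 26.1] z 64.6
pin 46 1771 x at y0 46.0 at y100 45.8 end y [34.9 35.7] z 64.7
land z 54.26453459409713
```

Request:
{"api": "apply_moves", "payload": {
  "series": "-0.01 0 0.06 0.003 1; 0 0 0.08 0 1; 0 0 0.07 0 1; 0 0 0.03 0 1; 0 0 0.01 0 1"
}}

```text
time: 30.53
tool_pos: [561.7, -87.0, 37.4]
tcp_rot: [-179.8, -0.0, 80.4]
ft_force: [0.8, 0.1, -2.0]
finger_gap: 18.0
grip_force: 49.2
```

Request:
{"api": "apply_moves", "payload": {
  "series": "0 0 0 0 1; 0 0 0 0 1; 0 0 0 0 1; 0 0 0 0 1"
}}

```text
time: 30.87
tool_pos: [564.5, -88.7, 41.0]
tcp_rot: [179.9, 0.0, 80.3]
ft_force: [0.3, 0.5, -1.1]
finger_gap: 18.2
grip_force: 49.2
```

```bash
python3 -c "
from h import *
s=sense();print(s['ft_force'],s['finger_gap'],s['grip_force'])
go(*w(46,-8,31),80.35)"
```

```text
[ 0.32592811  0.46428894 -1.09227624] 18.18708454981808 49.161595702171326
at [564.5 -88.7  41. ] 80.27 tool share [ 0.0039 -0.0064  0.0335] twist first -0.0007 rows 0.3
```

Request:
{"api": "apply_moves", "payload": {
  "series": "0.003 -0.004 0.009 0 1; 0 0 0.008 0 1; 0 0 0.007 0 1; 0 0 0.004 0 1; 0 0 0 0 1"
}}

```text
time: 31.28
tool_pos: [561.8, -87.3, 30.4]
tcp_rot: [-179.9, -0.0, 80.3]
ft_force: [0.1, -0.5, -1.7]
finger_gap: 18.3
grip_force: 49.2
```

Request:
{"api": "apply_moves", "payload": {
  "series": "0 0 0 0 1; 0 0 0 0 1"
}}

```text
time: 31.45
tool_pos: [562.3, -87.4, 31.0]
tcp_rot: [-180.0, -0.0, 80.3]
ft_force: [0.1, -0.9, -1.7]
finger_gap: 18.0
grip_force: 49.2
```

Request:
{"api": "apply_moves", "payload": {
  "series": "0 0 0 0 0.5; 0 0 0 0 0.5; 0 0 0 0 0.45; 0 0 0 0 0.35; 0 0 0 0 0.3"
}}

```text
time: 31.87
tool_pos: [562.4, -87.4, 31.2]
tcp_rot: [180.0, 0.0, 80.3]
ft_force: [0.4, -0.1, -0.0]
finger_gap: 30.0
grip_force: 0.0
```

Request:
{"api": "apply_moves", "payload": {
  "series": "0 0 -0.01 0 0.3; 0 0 -0.06 0 0.3; 0 0 -0.05 0 0.3; -0.08 0 0 0 1; -0.1 0 0 0 1"
}}

```text
time: 32.28
tool_pos: [554.6, -139.8, 69.0]
tcp_rot: [179.8, -0.0, 80.4]
ft_force: [-0.1, -0.1, -0.5]
finger_gap: 6.6
grip_force: 0.0
```

Request:
{"api": "apply_moves", "payload": {
  "series": "0 0 0 0 1; 0 0 0 0 1; 0 0 0 0 1; 0 0 0 0 1"
}}

```text
time: 32.62
tool_pos: [553.1, -139.9, 66.9]
tcp_rot: [-180.0, -0.0, 80.3]
ft_force: [0.2, 0.2, 0.1]
finger_gap: -0.3
grip_force: 0.0
```

```bash
python3 look.py; python3 -c "
from h import *
go(*w(46,-63,34),80.35)"
```

```text
groove -46 1450 y range [-42.2  26.3] x -45.7 z [67.4 68.6 69.8]
groove 0 1506 y range [-42.9  25. ] x 0.1 z [67.5 68.7 69.8]
groove 46 1504 y range [-42.9  25.3] x 46.0 z [67.5 68.7 69.9]
[ 553.1 -139.8   66.9] [0.3 0.3 0.2] 0.004600055676657539
at [ 553.1 -139.8   66.9] 80.3 tool share [-0.0052  0.0025  0.1095] twist first -0.0004 rows 0.8
```

Request:
{"api": "apply_moves", "payload": {
  "series": "0 0.002 0.04 0 1; 0 0 0.04 0 1; 0 0 0.02 0 1; 0 0 0.008 0 1; 0 0 0 0 1"
}}

```text
time: 33.08
tool_pos: [552.4, -140.1, 32.7]
tcp_rot: [-179.8, -0.0, 80.3]
ft_force: [-0.5, 0.4, -0.0]
finger_gap: -0.3
grip_force: 0.0
```

Request:
{"api": "apply_moves", "payload": {
  "series": "0 0 0 0 1; 0 0 0 0 1; 0.01 0 0 0 1; 0.01 0 0 0 1; 0 0 0 0 1"
}}

```text
time: 33.5
tool_pos: [555.1, -134.3, 35.0]
tcp_rot: [180.0, -0.0, 80.3]
ft_force: [-0.3, -0.7, 0.3]
finger_gap: -0.0
grip_force: 0.0
```

Request:
{"api": "apply_moves", "payload": {
  "series": "0.006 0 0 0 1; 0.006 0 0 0 1; 0.006 0 0 0 1; 0 0 0 0 1; 0 0 0 0 1"
}}

```text
time: 33.92
tool_pos: [555.8, -129.4, 34.8]
tcp_rot: [180.0, 0.0, 80.3]
ft_force: [-0.4, -0.3, 0.9]
finger_gap: 0.1
grip_force: 0.5
```

```bash
cat > push.py <<'E'
from look import *
def st(x):
    s=sense(); a=np.radians(PAL[2]); d=s['tool_pos'][:2]-PAL[:2]; f=s['ft_force']
    print('tool pallet',np.round([np.cos(a)*d[0]+np.sin(a)*d[1],-np.sin(a)*d[0]+np.cos(a)*d[1],s['tool_pos'][2]],1),'F pallet',np.round([np.cos(a)*f[0]+np.sin(a)*f[1],-np.sin(a)*f[0]+np.cos(a)*f[1],f[2]],1))
if __name__=='__main__': st(0); grooves(shot('wrist'))
E
python3 push.py
```

```text
tool pallet [ 46.2 -50.8  34.8] F pallet [-0.4 -0.4  0.9]
groove -46 1980 y range [-41.9  26.2] x -45.7 z [67.5 68.7 69.8]
groove 0 2144 y range [-42.9  25.5] x 0.1 z [67.5 68.7 69.8]
groove 46 2300 y range [-41.1  28.8] x 46.0 z [67.6 68.8 70.1]
```

Request:
{"api": "apply_moves", "payload": {
  "series": "0.004 0 0 0 1; 0.004 0 0 0 1; 0.004 0 0 0 1; 0 0 0 0 1; 0 0 0 0 1"
}}

```text
time: 34.38
tool_pos: [556.3, -125.8, 34.7]
tcp_rot: [180.0, -0.0, 80.3]
ft_force: [-0.2, -2.4, 0.8]
finger_gap: 0.2
grip_force: 1.0
```

Request:
{"api": "apply_moves", "payload": {
  "series": "0.003 0 0 0 1; 0 0 0 0 1; 0 0 0 0 1"
}}

```text
time: 34.63
tool_pos: [556.5, -125.0, 34.6]
tcp_rot: [180.0, -0.0, 80.3]
ft_force: [-0.2, -2.5, 1.8]
finger_gap: 0.3
grip_force: 1.3
```

```bash
python3 push.py
```

```text
tool pallet [ 46.1 -46.3  34.6] F pallet [ 0.2 -2.5  1.8]
groove -46 1953 y range [-42.1  26.1] x -45.6 z [67.5 68.6 69.8]
groove 0 2101 y range [-42.5  25.8] x 0.2 z [67.5 68.7 69.8]
groove 46 2284 y range [-36.7  33.2] x 46.0 z [67.6 68.7 70.1]
```

Request:
{"api": "apply_moves", "payload": {
  "series": "0.003 0 0 0 1; 0 0 0 0 1; 0 0 0 0 1"
}}

```text
time: 34.93
tool_pos: [556.6, -124.1, 34.7]
tcp_rot: [180.0, 0.0, 80.3]
ft_force: [0.6, -3.2, 2.2]
finger_gap: 0.2
grip_force: 1.5
```

Request:
{"api": "apply_moves", "payload": {
  "series": "0.002 0 0 0 1; 0 0 0 0 1; 0 0 0 0 1"
}}

```text
time: 35.18
tool_pos: [556.7, -123.6, 34.7]
tcp_rot: [180.0, 0.0, 80.3]
ft_force: [0.2, -4.1, 1.9]
finger_gap: -0.0
grip_force: 1.6
```

```bash
python3 push.py
```

```text
tool pallet [ 46.1 -44.9  34.7] F pallet [ 0.9 -4.   1.9]
groove -46 1920 y range [-42.   26.1] x -45.6 z [67.5 68.6 69.7]
groove 0 2062 y range [-42.6  25.9] x 0.2 z [67.5 68.7 69.8]
groove 46 2283 y range [-35.3  34.6] x 46.0 z [67.6 68.8 70.1]
```

Request:
{"api": "apply_moves", "payload": {
  "series": "0.002 0 0 0 1; 0 0 0 0 1; 0 0 0 0 1"
}}

```text
time: 35.48
tool_pos: [556.8, -123.3, 34.7]
tcp_rot: [180.0, 0.0, 80.3]
ft_force: [-0.1, -5.5, 1.7]
finger_gap: 0.4
grip_force: 2.5
```

Request:
{"api": "apply_moves", "payload": {
  "series": "0.002 0 0 0 1; 0 0 0 0 1; 0 0 0 0 1"
}}

```text
time: 35.73
tool_pos: [556.8, -123.2, 34.7]
tcp_rot: [180.0, 0.1, 80.3]
ft_force: [-0.5, -7.5, 1.3]
finger_gap: 0.1
grip_force: 3.7
```

```bash
python3 push.py
```

```text
tool pallet [ 46.1 -44.5  34.7] F pallet [ 0.7 -7.5  1.3]
groove -46 1915 y range [-42.   26.1] x -45.6 z [67.5 68.7 69.8]
groove 0 2066 y range [-42.3  25.9] x 0.1 z [67.5 68.7 69.8]
groove 46 2268 y range [-34.8  34.6] x 46.0 z [67.7 68.8 70.2]
```

Request:
{"api": "apply_moves", "payload": {
  "series": "-0.03 0 -0.01 0 1; -0.03 0 -0.01 0 1; 0 -0.05 0 0 1; 0 -0.06 0 0 1; 0 -0.043 0 0 1"
}}

```text
time: 36.2
tool_pos: [507.2, -132.3, 40.3]
tcp_rot: [-179.9, -0.1, 80.2]
ft_force: [-0.8, -0.0, 0.0]
finger_gap: 0.2
grip_force: 0.0
```

Request:
{"api": "apply_moves", "payload": {
  "series": "0 0 0 0 1; 0 0 0 0 1; 0 0 0.01 0 1; 0 0 0.01 0 1; 0 0 0 0 1"
}}

```text
time: 36.62
tool_pos: [508.7, -132.3, 33.8]
tcp_rot: [-180.0, -0.0, 80.3]
ft_force: [0.1, 0.2, -0.1]
finger_gap: -0.0
grip_force: 0.0
```

Request:
{"api": "apply_moves", "payload": {
  "series": "0 0 0 0 1; 0 0 0 0 1"
}}

```text
time: 36.78
tool_pos: [508.7, -132.3, 34.4]
tcp_rot: [-180.0, -0.0, 80.3]
ft_force: [-0.7, 0.3, -0.1]
finger_gap: -0.3
grip_force: 0.0
```

```bash
python3 push.py; python3 -c "
from h import *
go(*w(0,-47.5,34.5),80.35)"
```

```text
tool pallet [  0.2 -61.5  34.4] F pallet [-0.8  0.2 -0.1]
groove -46 2254 y range [-42.2  26.2] x -45.8 z [67.5 68.7 69.8]
groove 0 2433 y range [-51.9  25.4] x -0.0 z [67.6 68.7 70.1]
groove 46 2344 y range [-33.7  34.5] x 45.8 z [67.5 68.7 69.9]
at [ 508.7 -132.3   34.5] 80.27 tool share [ 0.0468 -0.0009  0.0001] twist first -0.0007 rows 0.3
```

Request:
{"api": "apply_moves", "payload": {
  "series": "0.008 0 0 0 1; 0.008 0 0 0 1; 0.006 0 0 0 1; 0.006 0 0 0 1; 0.006 0 0 0 1"
}}

```text
time: 37.25
tool_pos: [510.3, -122.3, 34.7]
tcp_rot: [180.0, 0.0, 80.3]
ft_force: [-0.9, -2.3, 0.6]
finger_gap: -0.1
grip_force: 0.9
```

Request:
{"api": "apply_moves", "payload": {
  "series": "0.005 0 0 0 1; 0.004 0 0 0 1; 0.003 0 0 0 1; 0 0 0 0 1; 0 0 0 0 1"
}}

```text
time: 37.67
tool_pos: [511.0, -118.6, 34.7]
tcp_rot: [180.0, -0.0, 80.3]
ft_force: [-0.8, -0.1, 0.6]
finger_gap: -0.1
grip_force: 0.3
```

Request:
{"api": "apply_moves", "payload": {
  "series": "0.003 0 0 0 1; 0 0 0 0 1; 0.003 0 0 0 1; 0 0 0 0 1; 0 0 0 0 1"
}}

```text
time: 38.08
tool_pos: [511.2, -117.0, 34.6]
tcp_rot: [180.0, 0.0, 80.3]
ft_force: [-1.5, -1.7, 1.2]
finger_gap: 0.2
grip_force: 1.0
```

```bash
python3 push.py
```

```text
tool pallet [  0.1 -46.   34.6] F pallet [-1.2 -2.   1.2]
groove -46 2053 y range [-41.9  26.6] x -45.8 z [67.5 68.7 69.8]
groove 0 2284 y range [-36.3  33.6] x -0.0 z [67.6 68.7 70.2]
groove 46 2124 y range [-33.7  34.6] x 45.8 z [67.6 68.7 69.8]
```

Request:
{"api": "apply_moves", "payload": {
  "series": "0.003 0 0 0 1; 0 0 0 0 1; 0 0 0 0 1"
}}

```text
time: 38.38
tool_pos: [511.4, -116.0, 34.6]
tcp_rot: [180.0, 0.0, 80.3]
ft_force: [-0.5, -1.4, 1.2]
finger_gap: 0.2
grip_force: 1.1
```

Request:
{"api": "apply_moves", "payload": {
  "series": "0.003 0 0 0 1; 0 0 0 0 1; 0 0 0 0 1"
}}

```text
time: 38.63
tool_pos: [511.5, -115.6, 34.7]
tcp_rot: [180.0, 0.0, 80.3]
ft_force: [-1.6, -5.2, -0.2]
finger_gap: 0.1
grip_force: 2.6
```

Request:
{"api": "apply_moves", "payload": {
  "series": "0.002 0 0 0 1; 0 0 0 0 1; 0 0 0 0 1"
}}

```text
time: 38.88
tool_pos: [511.5, -115.6, 34.7]
tcp_rot: [180.0, 0.1, 80.3]
ft_force: [-1.4, -7.1, 0.5]
finger_gap: -0.0
grip_force: 3.9
```

```bash
python3 push.py
```

```text
tool pallet [  0.2 -44.6  34.7] F pallet [-0.2 -7.3  0.5]
groove -46 2030 y range [-41.6  26.3] x -45.8 z [67.6 68.7 69.8]
groove 0 2301 y range [-34.9  34.6] x 0.0 z [67.6 68.8 70.2]
groove 46 2114 y range [-33.8  34.7] x 45.8 z [67.6 68.7 69.8]
```

Contact again at tool y −44.6. Now the groove at x = −46.

Request:
{"api": "apply_moves", "payload": {
  "series": "-0.03 0 -0.01 0 1; -0.03 0 -0.01 0 1; 0 -0.05 0 0 1; 0 -0.06 0 0 1; 0 -0.043 0 0 1"
}}

```text
time: 39.35
tool_pos: [462.3, -124.7, 40.6]
tcp_rot: [-180.0, -0.0, 80.2]
ft_force: [-0.4, 0.3, 1.3]
finger_gap: 0.4
grip_force: 0.0
```

Request:
{"api": "apply_moves", "payload": {
  "series": "0 0 0 0 1; 0 0 0 0 1; 0 0 0.01 0 1; 0 0 0.01 0 1; 0 0 0 0 1"
}}

```text
time: 39.77
tool_pos: [463.4, -124.6, 33.9]
tcp_rot: [-180.0, -0.0, 80.3]
ft_force: [0.4, 0.2, 0.5]
finger_gap: -0.2
grip_force: 0.0
```

Request:
{"api": "apply_moves", "payload": {
  "series": "0.008 0 0 0 1; 0.008 0 0 0 1; 0.006 0 0 0 1; 0.006 0 0 0 1; 0.006 0 0 0 1"
}}

```text
time: 40.18
tool_pos: [465.1, -114.4, 34.6]
tcp_rot: [180.0, 0.0, 80.3]
ft_force: [0.7, -1.0, 0.1]
finger_gap: 0.4
grip_force: 0.7
```

Request:
{"api": "apply_moves", "payload": {
  "series": "0.005 0 0 0 1; 0.004 0 0 0 1; 0.003 0 0 0 1; 0 0 0 0 1; 0 0 0 0 1"
}}

```text
time: 40.6
tool_pos: [465.7, -110.8, 34.6]
tcp_rot: [180.0, -0.0, 80.3]
ft_force: [-0.2, -0.8, 0.7]
finger_gap: -0.1
grip_force: 0.0
```

```bash
python3 push.py
```

```text
tool pallet [-45.8 -47.6  34.6] F pallet [-0.1 -0.8  0.7]
groove -46 2305 y range [-37.9  32. ] x -46.0 z [67.6 68.7 70.1]
groove 0 2122 y range [-33.7  34.3] x -0.2 z [67.6 68.7 69.9]
groove 46 1996 y range [-33.6  34.6] x 45.6 z [67.6 68.7 69.8]
```

Request:
{"api": "apply_moves", "payload": {
  "series": "0.003 0 0 0 1; 0 0 0 0 1; 0.003 0 0 0 1; 0 0 0 0 1; 0 0 0 0 1"
}}

```text
time: 41.07
tool_pos: [465.9, -109.2, 34.6]
tcp_rot: [-180.0, 0.0, 80.3]
ft_force: [-0.7, -2.2, -0.7]
finger_gap: -0.2
grip_force: 0.7
```

Request:
{"api": "apply_moves", "payload": {
  "series": "0.003 0 0 0 1; 0 0 0 0 1; 0 0 0 0 1"
}}

```text
time: 41.32
tool_pos: [466.1, -108.2, 34.6]
tcp_rot: [-180.0, -0.0, 80.3]
ft_force: [-1.0, 0.2, -0.4]
finger_gap: 0.3
grip_force: 0.7
```

Request:
{"api": "apply_moves", "payload": {
  "series": "0.003 0 0 0 1; 0 0 0 0 1; 0 0 0 0 1"
}}

```text
time: 41.57
tool_pos: [466.2, -108.0, 34.6]
tcp_rot: [180.0, 0.1, 80.3]
ft_force: [-1.8, -4.2, -0.6]
finger_gap: -0.1
grip_force: 2.5
```

```bash
python3 push.py
```

```text
tool pallet [-45.8 -44.7  34.6] F pallet [-1.1 -4.5 -0.6]
groove -46 2317 y range [-35.   34.9] x -46.0 z [67.6 68.7 70.2]
groove 0 2096 y range [-33.8  34.5] x -0.2 z [67.6 68.7 69.8]
groove 46 1983 y range [-33.5  34.7] x 45.7 z [67.6 68.7 69.9]
```

Shafts are all home against their pins. Now back off, lift clear and measure the cover.

Request:
{"api": "apply_moves", "payload": {
  "series": "-0.02 0 0 0 1; -0.02 0 -0.02 0 1; 0 0 -0.1 0 1; 0 0 -0.12 0 1; 0 0 -0.12 0 1"
}}

```text
time: 42.03
tool_pos: [463.1, -119.1, 143.4]
tcp_rot: [-179.9, -0.1, 80.2]
ft_force: [2.1, 0.4, 0.4]
finger_gap: -0.1
grip_force: 0.0
```

Request:
{"api": "apply_moves", "payload": {
  "series": "0 0 -0.12 0 1; 0 0 -0.12 0 1; 0 0 -0.12 0 1; 0 0 -0.06 0 1; 0 0 0 0 1"
}}

```text
time: 42.45
tool_pos: [466.5, -120.3, 275.2]
tcp_rot: [179.5, 0.1, 80.3]
ft_force: [0.2, -1.0, 0.6]
finger_gap: 0.2
grip_force: 0.0
```

Request:
{"api": "apply_moves", "payload": {
  "series": "0 0 0 0 1; 0 0 0 0 1"
}}

```text
time: 42.62
tool_pos: [463.8, -119.2, 267.7]
tcp_rot: [-179.9, -0.0, 80.3]
ft_force: [-0.2, -0.3, -0.4]
finger_gap: -0.0
grip_force: 0.0
```

```bash
cat > cov.py <<'E'
from look import *
def cov(d,z0=95):
    q,z=pq(d); m=(q[...,0]>-120)&(q[...,0]<175)&(abs(q[...,1])<54)&(z>z0)&(z<262)&(d['depth']>0)&(d['frame'].min(2)>90)
    r=np.hypot(q[...,0]-90,z-76); m&=(r<168)&(r>40); a=np.arctan2(z-76,90-q[...,0])[m]
    print('cover pts',m.sum(),'angle pct',np.percentile(a,[10,50,90]).round(3) if m.any() else '')
E
python3 -c "
from cov import *
d=shot('wrist'); grooves(d); cov(d)
for n in('top','scene'): cov(shot(n))
go(*w(190,-15,270),80.35)
d=load('top');q,z=pq(d);
print('post',[ (c,np.percentile(z[(abs(q[...,0]-c)<4)&(abs(q[...,1])<60)],99).round()) for c in (100,115,130,140,150,160,180,200,220)])
"
```

```text
groove -46 328 y range [-33.9  35. ] x -46.4 z [67.4 68.7 70.1]
groove 0 332 y range [-34.  35.] x -0.0 z [67.4 68.7 70.1]
groove 46 328 y range [-33.9  33.9] x 45.9 z [67.3 68.7 70. ]
cover pts 11010 angle pct [1.961 1.982 1.994]
cover pts 845 angle pct [1.958 1.984 2.002]
cover pts 264 angle pct [1.922 1.965 1.993]
at [ 463.3 -119.   266.8] 80.26 tool share [ 0.1366  0.7891 -0.0107] twist first -0.0008 rows 5.9Traceback (most recent call last):
  File "<string>", line 7, in <module>
    print('post',[ (c,np.percentile(z[(abs(q[...,0]-c)<4)&(abs(q[...,1])<60)],99).round()) for c in (100,115,130,140,150,160,180,200,220)])
                      ~~~~~~~~~~~~~^^^^^^^^^^^^^^^^^^^^^^^^^^^^^^^^^^^^^^^^^^^^^^
    return _quantile_unchecked(
        a, q, axis, out, overwrite_input, method, keepdims, weights)
    return _ureduce(a,
                    func=_quantile_ureduce_func,
    ...<5 lines>...
                    overwrite_input=overwrite_input,
                    method=method)
    r = func(a, **kwargs)
    result = _quantile(arr,
                       quantiles=q,
    ...<2 lines>...
                       out=out,
                       weights=wgt)
    slices_having_nans = np.isnan(arr[-1, ...])
                                  ~~~^^^^^^^^^
IndexError: index -1 is out of bounds for axis 0 with size 0
```

Request:
{"api": "apply_moves", "payload": {
  "series": "0.02 0.1 0 0 1; 0.02 0.115 0 0 1; 0.02 0.115 0 0 1; 0.02 0.115 0 0 1; 0.02 0.115 0 0 1"
}}

```text
time: 43.18
tool_pos: [635.8, -117.8, 266.8]
tcp_rot: [-179.9, -0.0, 80.3]
ft_force: [0.7, 0.0, 1.3]
finger_gap: -0.0
grip_force: 0.0
```

Request:
{"api": "apply_moves", "payload": {
  "series": "0.02 0.115 0 0 1; 0 0.115 0 0 1; 0 0.02 0 0 1; 0 0 0 0 1; 0 0 0 0 1"
}}

```text
time: 43.6
tool_pos: [709.1, -124.7, 266.7]
tcp_rot: [-179.8, -0.0, 80.3]
ft_force: [-0.2, 0.4, 0.3]
finger_gap: -0.0
grip_force: 0.0
```

```bash
python3 -c "
from push import st
from h import *
st(0); go(*w(195,-20,187),80.35)
d=shot('wrist','w7.png'); shot('scene','s7.png'); a=cv2.imread('pics/s7.png')[110:250,150:330]; cv2.imwrite('pics/c7.png',np.hstack([cv2.resize(d['frame'],(400,300)),cv2.resize(a,(386,300),interpolation=cv2.INTER_CUBIC)]))"
```

```text
tool pallet [196.5 -20.5 266.7] F pallet [-0.3  0.3  0.3]
at [ 709.1 -124.7  266.7] 80.27 tool share [ 0.0016 -0.0051  0.2656] twist first -0.0007 rows 1.9
```

View pics/c7.png

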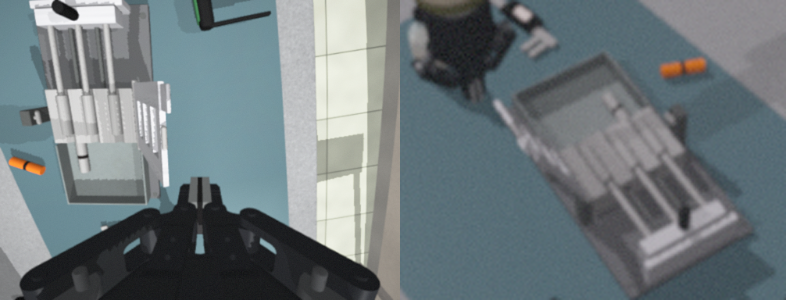

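The cover stands behind the block, the fingers are on its outer side, and the marked shaft is in the tray (wrist-view (82,158)). I'll check that it lies flat, then lower.

```bash
python3 -c "
from cov import *
for n in('wrist','scene','top'):
    d=load(n) if n!='top' else shot('top'); q,z=pq(d); m=(abs(q[...,0])<78)&(q[...,1]>-183)&(q[...,1]<-57)&(z>22); p=q[m]
    if m.sum()>15: print(n,m.sum(),'x',np.percentile(p[:,0],[2,98]).round(),'y',np.percentile(p[:,1],[2,98]).round(),'z',np.percentile(z[m],[50,90,98]).round(1), 'slope z/y',np.polyfit(p[:,1],z[m],1)[0].round(3))
cov(load('wrist'))
"
```

```text
wrist 533 x [-53. -35.] y [-121.  -60.] z [33.3 35.4 36.3] slope z/y 0.004
scene 279 x [-59.  77.] y [-171.  -57.] z [ 39.  664.2 674.1] slope z/y 7.325
top 1994 x [-41.  77.] y [-74. -57.] z [683.1 690.3 691.9] slope z/y -1.317
cover pts 3425 angle pct [1.965 1.987 2.014]
```

Request:
{"api": "apply_moves", "payload": {
  "series": "0 0 0.05 0 1; 0 0 0.08 0 1; 0 0 0.08 0 1; 0 0 0.05 0 1; 0 0 0 0 1"
}}

```text
time: 44.17
tool_pos: [706.8, -124.3, 186.9]
tcp_rot: [-179.7, -0.0, 80.2]
ft_force: [-0.2, 0.5, -0.9]
finger_gap: -0.1
grip_force: 0.0
```

Request:
{"api": "apply_moves", "payload": {
  "series": "0 -0.04 0 0 1; 0 -0.05 -0.01 0 1; 0 -0.05 -0.01 0 1; 0 -0.05 -0.01 0 1; 0 -0.05 -0.01 0 1"
}}

```text
time: 44.58
tool_pos: [639.9, -113.2, 207.5]
tcp_rot: [179.5, 0.0, 80.2]
ft_force: [2.7, -2.5, 3.1]
finger_gap: 0.2
grip_force: 1.2
```

Request:
{"api": "apply_moves", "payload": {
  "series": "0 -0.05 -0.01 0 1; 0 0 0 0 1; 0 0 0 0 1; 0 0 0 0 1"
}}

```text
time: 44.92
tool_pos: [625.3, -110.5, 208.7]
tcp_rot: [179.7, 0.0, 80.3]
ft_force: [-0.6, 0.0, 9.9]
finger_gap: 0.4
grip_force: 4.4
```

```bash
python3 -c "
from push import st
from cov import *
st(0); cov(shot('wrist')); cov(shot('scene'));go(*w(67.5,-20,199),80.35)"
```

```text
tool pallet [111.5 -20.5 208.7] F pallet [-0.6 -0.1  9.9]
cover pts 662 angle pct [1.613 1.623 1.664]
cover pts 313 angle pct [1.606 1.639 1.651]
at [ 625.7 -110.6  208.6] 80.25 tool share [ 0.0017 -0.1479  0.0321] twist first -0.0009 rows 1.1
```

The fingertip is riding on the cover's free edge, so shut tips end ~32 mm behind TCP. I'll back off, go lower and push again.

Request:
{"api": "apply_moves", "payload": {
  "series": "0 0 -0.01 0 1; 0 0.03 0 0 1; 0 0.05 0 0 1; 0 0 0.04 0 1; 0 0 0.05 0 1"
}}

```text
time: 45.43
tool_pos: [649.3, -114.6, 182.4]
tcp_rot: [179.8, 0.0, 80.3]
ft_force: [-0.2, 0.3, 0.6]
finger_gap: 0.2
grip_force: 0.0
```

Request:
{"api": "apply_moves", "payload": {
  "series": "0 0 0 0 1; 0 0 0 0 1; 0 0 0 0 1"
}}

```text
time: 45.68
tool_pos: [647.5, -114.1, 181.6]
tcp_rot: [-180.0, -0.0, 80.3]
ft_force: [0.6, 0.4, -0.0]
finger_gap: -0.0
grip_force: 0.0
```

```bash
python3 -c "
from push import st
from cov import *
st(0); cov(shot('wrist')); s=shot('scene'); cov(s)
a=s['frame'][110:250,150:330]; cv2.imwrite('pics/c8.png',np.hstack([cv2.resize(load('wrist')['frame'],(400,300)),cv2.resize(a,(386,300),interpolation=cv2.INTER_CUBIC)]))"
```

```text
tool pallet [134.  -20.4 181.6] F pallet [ 0.5  0.5 -0. ]
cover pts 6080 angle pct [1.63  1.651 1.686]
cover pts 339 angle pct [1.604 1.639 1.652]
```

View pics/c8.png

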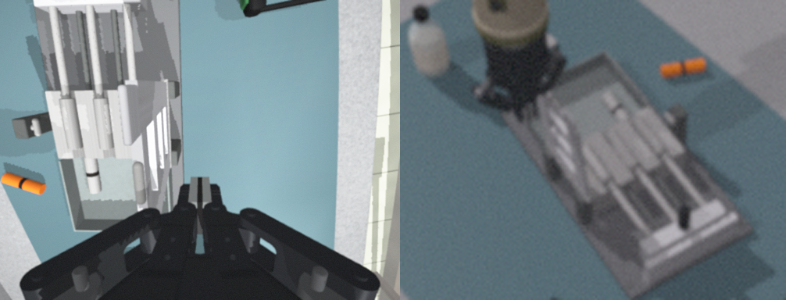

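```bash
python3 -c "
from cov import *
for n in('wrist','scene'):
    d=load(n); grooves(d); q,z=pq(d); g=d['frame'].min(2)
    m=((abs(q[...,0])<82)&(q[...,1]>-187)&(q[...,1]<-54)&(z>20)&(z<90)).astype(np.uint8)
    k,l,st_,ce=cv2.connectedComponentsWithStats(m)
    for i in range(1,k):
        if st_[i,4]>25: p=q[l==i]; print(n,st_[i,4],ce[i].round(),'x',np.percentile(p[:,0],[2,98]).round(),'y',np.percentile(p[:,1],[2,98]).round(),'z',np.percentile(z[l==i],[5,50,95]).round(1))
d=load('wrist'); a=d['frame'][80:300,10:260]; cv2.imwrite('pics/c9.png',cv2.resize(a,(640,563),interpolation=cv2.INTER_CUBIC))
"
```

```text
groove -46 473 y range [-33.8  34.6] x -45.7 z [67.3 68.6 69.8]
groove 0 486 y range [-34.2  34.1] x 0.2 z [67.3 68.6 70. ]
wrist 1014 [101. 259.] x [-82. -33.] y [-187.  -64.] z [23.6 34.4 46.6]
wrist 729 [118. 224.] x [-53. -36.] y [-121.  -62.] z [24.8 32.9 35.5]
groove -46 49 y range [-35.9  33.7] x -45.6 z [67.5 71.4 74.9]
groove 0 46 y range [-32.2  36.5] x 0.3 z [67.4 70.8 74.5]
groove 46 48 y range [-33.5  34.5] x 46.3 z [67.6 71.  74.5]
scene 99 [249. 159.] x [-62. -35.] y [-135.  -67.] z [22.8 34.5 40.5]
```

View pics/c9.png

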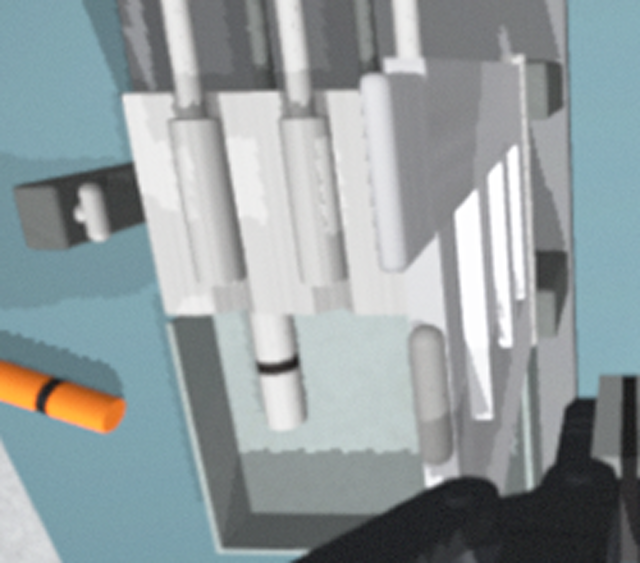

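The rounded bars at (383,170) and (430,395) belong to the cover, and all three blanks remain in place. Continuing the swing with lower tips.

Request:
{"api": "apply_moves", "payload": {
  "series": "0 -0.045 -0.009 0 1; 0 -0.045 -0.009 0 1; 0 -0.042 0.002 0 1; 0 -0.042 0.002 0 1; 0 -0.043 0.003 0 1"
}}

```text
time: 46.2
tool_pos: [583.8, -103.4, 186.2]
tcp_rot: [179.8, 0.0, 80.3]
ft_force: [1.5, -0.2, 0.7]
finger_gap: -0.3
grip_force: 0.8
```

Request:
{"api": "apply_moves", "payload": {
  "series": "0 -0.039 0.015 0 1; 0 -0.039 0.016 0 1; 0 -0.039 0.016 0 1; 0 0 0 0 1; 0 0 0 0 1"
}}

```text
time: 46.62
tool_pos: [549.1, -97.3, 171.6]
tcp_rot: [179.9, 0.0, 80.3]
ft_force: [-1.0, -0.1, 0.7]
finger_gap: -0.2
grip_force: 0.0
```

```bash
python3 -c "
from push import st
from cov import *
st(0); cov(shot('scene'));cov(shot('wrist'))
go(*w(3.6,-20,148.6),80.35)"
```

```text
tool pallet [ 34.2 -20.2 171.6] F pallet [-0.9 -0.3  0.7]
cover pts 729 angle pct [1.044 1.073 1.109]
cover pts 12470 angle pct [1.059 1.071 1.099]
at [549.8 -97.5 171.8] 80.26 tool share [ 0.0011 -0.1044  0.0772] twist first -0.0008 rows 1.0
```

Request:
{"api": "apply_moves", "payload": {
  "series": "0 -0.035 0.025 0 1; 0 -0.035 0.026 0 1; 0 -0.034 0.026 0 1; 0 -0.028 0.033 0 1; 0 -0.026 0.033 0 1"
}}

```text
time: 47.13
tool_pos: [503.1, -89.5, 128.6]
tcp_rot: [179.9, 0.0, 80.3]
ft_force: [-0.2, -0.2, 1.0]
finger_gap: 0.0
grip_force: 0.5
```

Request:
{"api": "apply_moves", "payload": {
  "series": "0 -0.025 0.033 0 1; 0 -0.018 0.039 0 1; 0 -0.017 0.039 0 1; 0 -0.015 0.036 0 1; 0 0 0 0 1"
}}

```text
time: 47.55
tool_pos: [478.1, -84.9, 81.2]
tcp_rot: [-179.8, -0.0, 80.3]
ft_force: [0.0, -0.2, -0.3]
finger_gap: -0.2
grip_force: 0.0
```

```bash
python3 -c "
from push import st
from cov import *
st(0); cov(shot('scene'),60);cov(shot('wrist'),75)
go(*w(-55,-20,62),80.35)"
```

```text
tool pallet [-37.9 -19.9  81.2] F pallet [ 0.1 -0.2 -0.3]
cover pts 1084 angle pct [-0.08   0.233  0.303]
cover pts 23828 angle pct [0.21  0.22  0.242]
at [479.9 -85.4  83.4] 80.26 tool share [ 0.0004 -0.063   0.0715] twist first -0.0008 rows 0.7
```

Request:
{"api": "apply_moves", "payload": {
  "series": "0 0 -0.03 0 1; 0.03 -0.035 0 0 1; 0.035 -0.036 0 0 1; 0 0 0.02 0 1; 0 0 0.02 0 1"
}}

```text
time: 48.07
tool_pos: [463.8, -62.7, 82.2]
tcp_rot: [179.8, 0.0, 80.3]
ft_force: [0.1, -0.2, 0.4]
finger_gap: -0.0
grip_force: 0.3
```

Request:
{"api": "apply_moves", "payload": {
  "series": "0 0 0.02 0 1; 0 0 0.02 0 1; 0 0 0.01 0 1; 0 0 0 0 1; 0 0 0 0 1"
}}

```text
time: 48.48
tool_pos: [462.2, -62.8, 65.3]
tcp_rot: [-179.9, -0.0, 80.2]
ft_force: [0.5, -0.3, -0.8]
finger_gap: -0.5
grip_force: 0.0
```

```bash
python3 -c "
from push import st
from cov import *
st(0); cov(shot('scene'),60);cov(shot('wrist'),75)"
```

```text
tool pallet [-57.3  -0.8  65.3] F pallet [ 0.5 -0.2 -0.8]
cover pts 1041 angle pct [-0.073  0.104  0.171]
cover pts 19891 angle pct [0.08  0.091 0.115]
```

Request:
{"api": "apply_moves", "payload": {
  "series": "0 0 0.01 0 1; 0 0 0.01 0 1; 0 0 0 0 1; 0 0 0 0 1"
}}

```text
time: 48.92
tool_pos: [462.8, -62.8, 60.2]
tcp_rot: [179.9, 0.0, 80.3]
ft_force: [-1.4, -0.2, 3.6]
finger_gap: 0.1
grip_force: 1.7
```

Request:
{"api": "apply_moves", "payload": {
  "series": "0 0 0.008 0 1; 0 0 0.008 0 1; 0 0 0 0 1; 0 0 0 0 1"
}}

```text
time: 49.25
tool_pos: [462.1, -62.5, 54.6]
tcp_rot: [-180.0, -0.0, 80.3]
ft_force: [-0.0, 1.1, -0.2]
finger_gap: 0.0
grip_force: 0.0
```

Request:
{"api": "apply_moves", "payload": {
  "series": "0 0 0.008 0 1; 0 0 0 0 1; 0 0 0 0 1"
}}

```text
time: 49.5
tool_pos: [462.7, -62.7, 53.3]
tcp_rot: [180.0, 0.0, 80.3]
ft_force: [-2.2, 0.9, 7.9]
finger_gap: 0.1
grip_force: 3.9
```

```bash
python3 -c "
from push import st
from cov import *
st(0); cov(shot('wrist'),70)"
```

```text
tool pallet [-56.8  -0.6  53.3] F pallet [-2.3  0.5  7.9]
cover pts 21211 angle pct [0.011 0.022 0.048]
```

Request:
{"api": "apply_moves", "payload": {
  "series": "0 0 0.003 0 1; 0 0 0 0 1; 0 0 0 0 1"
}}

```text
time: 49.8
tool_pos: [462.8, -62.7, 53.1]
tcp_rot: [180.0, 0.0, 80.3]
ft_force: [-6.5, 2.1, 14.6]
finger_gap: 0.2
grip_force: 7.5
```

Request:
{"api": "apply_moves", "payload": {
  "series": "0 0 0.003 0 1; 0 0 0 0 1; 0 0 0 0 1"
}}

```text
time: 50.05
tool_pos: [462.9, -62.7, 52.9]
tcp_rot: [180.0, 0.0, 80.3]
ft_force: [-10.2, 2.4, 21.9]
finger_gap: 0.2
grip_force: 11.2
```

The cover is firmly seated, so I'll lift off and verify everything.

Request:
{"api": "apply_moves", "payload": {
  "series": "0 0 -0.02 0 1; 0 0 -0.08 0 1; 0 0 -0.1 0 1; 0 0 -0.12 0 1; 0 0 -0.12 0 1"
}}

```text
time: 50.47
tool_pos: [461.6, -62.4, 183.4]
tcp_rot: [-179.9, -0.0, 80.3]
ft_force: [1.0, -0.4, 0.0]
finger_gap: -0.1
grip_force: 0.0
```

Request:
{"api": "apply_moves", "payload": {
  "series": "0.1 0 -0.1 0 1; 0.1 0 -0.05 0 1; 0 0 0 0 1; 0 0 0 0 1; 0 0 0 0 1"
}}

```text
time: 50.88
tool_pos: [472.0, -4.2, 226.2]
tcp_rot: [-179.9, 0.0, 80.3]
ft_force: [0.4, 0.2, -0.7]
finger_gap: -0.0
grip_force: 0.0
```

```bash
python3 -c "
from cov import *
d=shot('wrist'); q,z=pq(d)
for x in (-72,-66,-22,24,70): m=(abs(q[...,0]-x)<4)&(abs(q[...,1])<50)&(z>60)&(z<110); print('cover z at x',x,np.percentile(z[m],[50,90]).round(1) if m.any() else '')
grooves(d)
m=(abs(z-68)<2)&(abs(q[...,0])<70)&(abs(q[...,1]-157)<25); print('slide y',np.median(q[m],0).round(1))
s=shot('scene'); a=s['frame'][100:250,150:350]; cv2.imwrite('pics/end.png',np.hstack([cv2.resize(d['frame'],(400,300)),cv2.resize(a,(400,300),interpolation=cv2.INTER_CUBIC)]))"
```

```text
cover z at x -72 [78.1 79.1]
cover z at x -66 [78.1 79.1]
cover z at x -22 [78.2 79.1]
cover z at x 24 [78.3 79.2]
cover z at x 70 [78.3 79.3]
groove -46 185 y range [-17.7  23.7] x -46.3 z [67.6 68.9 70.1]
groove 0 243 y range [-29.4  23.7] x -0.1 z [67.6 69.  70.6]
groove 46 245 y range [-29.7  23.4] x 45.9 z [67.7 68.9 70.3]
slide y [ -8.3 157.5]
```

View pics/end.png

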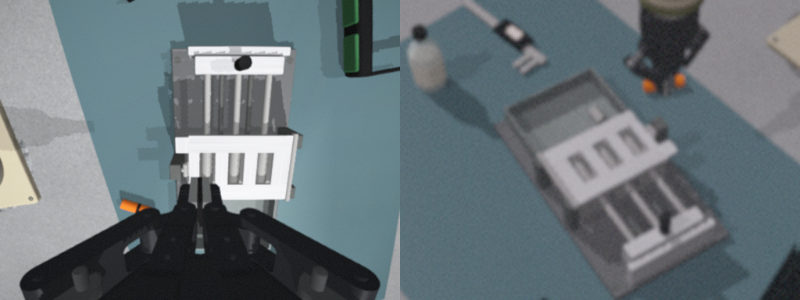

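The cover is flat at z ≈ 79 mm from hinge to free edge, so it is shut. The blanks show through its windows at (208,165), (235,165) and (262,165), and the slide is home. Handing in.

```bash
python3 -c "
from bench import hand_in
print(hand_in())"
```

```text
the job is handed in; nothing more can be done
None
```

The job is done and handed in: the one marked shaft is in the tray and the slide is home, all three blanks are in their grooves against the stop pins, and the cover is latched shut; no verdict came back.

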